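Load two brass blanks into the spring magazine

TASK

Load both brass blanks flat, one on top of the other, into the spring-loaded magazine on the bench, one at a time: press each blank down on the black spring platform, or on the blank already in, and slide it inwards under the two retaining lips until you feel it stop firmly against the back wall, then let go so that the lips alone hold it. Feel for the stops: push each blank against the back wall until the push has clearly risen by about 8 N over the sliding drag, and never bear on the sill or the back wall with more than about 15 N or force the magazine anywhere else. Do not disturb the brush, the saw frame or the hammer.

Things in the scene. Friction and masses are not known exactly. Their poses are not given: they have to be found in the camera images.
- magazine: Aluminium spring magazine on a grey 110 x 90 mm base, fixed; place, yaw, height vary. Origin: centre of the base's underside, z up, x = loading direction, from open front to back wall. Here and below, x, y and heights are from this origin, mm. Well 35 wide (y +-17.5), x -28 to 34, walls 6 thick. A blank home has its centre at x 4; let go, it springs up 2 against the lips: underside at 60, the one below at 50.
- lips (a point): Point between the two steel retaining lips at their undersides' height (x 24, y 0, height 70). Lips: x 14 to 34, 4 thick, each reaching 6 in from the side wall, slot between them 23 wide. Behind x 14 the side walls rise to 74; their front ends flare outwards from x 10. A blank goes under the lips only from the front, pressed down so that its top is below 70.
- sill: Flat steel sill, fixed on top of the front wall (origin: middle of its top, x -31, y 0, height 58; wall x -34 to -28). In front of x 10 the side walls end at 57, inner edges bevelled. A blank pressed down on the sill, rear edge at x 10 or less, has its top 2 below the lips: keep it lightly on the sill and slide it in, held at least 8 in front of its centre: beside it fingers are free above 57 in front of x 10.
- back_wall: Rigid back wall of the magazine that stops the blank; origin on its inner face (x 34, y 0, height 65), 47 wide, 6 thick, top at 80. Sill and wall are rigid and poses inexact: the last millimetres must be felt, slowly (a few mm/s): each mm too far adds about 5 to 10 N. Sliding drag is 2 to 5 N.
- follower (a joint): Black spring platform (58 x 30 mm) in the well, moves straight down; value 0 = top (its upper face 67 mm above the magazine's origin, 3 mm below the lips' underside), grows downwards in m, to 0.028 at most. Spring force about 4 N at 0 plus 0.2 N per mm, well damped, less the blanks' weight; about 0.007 with one blank under the lips, 0.017 with two.
- blank_a: Plain brass blank, a flat bar 60 x 30 x 10 mm, about 0.15 kg, lying flat on the bench. Origin: centre of its underside; x along its 60 mm length, y along its 30 mm width, z up. Both ends are alike.
- blank_b: The other brass blank, the same as blank_a in every way.
- brush: Bystander: bench brush with wooden back, 50 x 130 mm, 36 mm high. Origin: underside centre; long axis y. Leave alone.
- saw_frame: Bystander: steel jeweller's saw frame lying flat, about 100 x 270 mm with its wooden handle, 24 mm high. Origin: on the bench at the middle of the blade. Leave alone.
- mallet: Bystander: small hammer 160 mm long lying on the bench near the robot. Origin: underside centre, x along the handle towards the head. Leave alone.
Things that resemble listed ones, but are neither listed nor needed, are in the scene too. Leave any white look-alike of the blank_b alone.

How it is judged:
By the outcome, as a careful person would: the job done as asked, in the order asked, and still so for the second after the job is handed in, with the robot touching nothing.
It also fails if it takes over 72 s, if anything falls off the work surface, if the arm or the gripper's body presses on something with over 40 N, if the wrist force passes 120 N, or if a joint passes its speed limit or range.

ROBOT

A 6-joint arm with a two-finger parallel gripper is mounted at the origin on the work surface. World frame = base frame: x ahead of the robot, y to its left, z up, the work surface at z = 0. Lengths are in mm, angles in rad, forces in N, time in s.
With the tool pointing down it reaches from about 300 to 775 mm from the base axis. Payload 14.6 kg.
Tool frame: the origin (TCP) lies midway between the tips of the shut fingers; the grasp point (between the pads) lies 19 mm behind it; z points along the fingers, y is the direction in which the jaws open and shut (so a half turn about z gives the same grasp; the last joint's range is limited). The gripper opens to 94 mm and grips with 3 to 60 N. Pads are 16 mm wide; open, the fingers measure 119 mm over their backs; the gripper's body (75 mm by 177 mm) begins 78 mm behind the grasp point.
Start: joints at [1.199, 0.3, 1.521, -0, 1.321, -0.067], TCP at [165.054, 524.639, 177.246] pointing down, gripper open.
Joint ranges: [-3.03, 3.03], [-0.79, 2.21], [0.23, 2.52], [-1.04, 4.18], [0, 3.07], [-2.55, 2.55]. Speed limits (rad/s): [2.22, 2.22, 2.57, 3.14, 3.14, 3.14].

INTERFACE

Orientations are given as [roll, pitch, yaw] about the fixed x, y, z axes, in that order (R = Rz(yaw) Ry(pitch) Rx(roll)).
In Python, from cell import manip gives the robot as it stands.
- The arm moves only by the tool play_rows, never from a script. Its argument "commands" is a list of rows, each an object of numbers: "x", "y", "z": the shift along the tool's x, y, z in m; "wx", "wy", "wz": the turn, a rotation vector about the tool's x, y, z in degrees; "grip": the opening, from 0 (shut) to 1 (fully open). In form: [{"x": .., "y": .., "z": .., "wx": .., "wy": .., "wz": .., "grip": ..}, ...]. A call has 1 to 20 rows; each row shifts and turns the commanded pose from where the row before left it, along the tool's axes as they then stand; what a row does not reach is not made up. A row lasts 1/8 s, in which the tool goes at most 62.5 mm and 10.7 degrees, less where a joint would pass 70% of its speed; a pose out of reach is approached as far as the arm can. A call is refused whole if a number of a shift passes 0.0625 or a number of a turn 10.7, either way. A call with a gripper value outside its range is refused whole. The fingers move at their own pace and stop on an object; "squeeze" is the grip in N (left out, the last holds). Time passes only in rows, so rows that do not move let the fingers close. It gives the time, the measured TCP pose, the force and the opening at its end, in the units of the state.
- manip.read_state(): the state, without advancing time (a new reading comes with each control period).
- manip.camera(name): name is "side" or "top" or "wrist"; returns (picture, depth): 420x560x3 uint8, red, green, blue; 420x560 float32, mm along the optical axis (not along the pixel's ray), 0 where there is no reading.
- manip.camera_info(name): a dict with "intrinsics" (3x3 intrinsics, pixels), "camera_from_world" (4x4, takes a point from world to camera coordinates); the wrist camera has in their place "tool_from_camera" (4x4, takes a point from camera to tool coordinates, whose origin is the TCP and whose axes are the flange's). Camera axes: x right, y up, looking along -z (the intrinsics and any distortion apply to the point x, -y, -z); pixel columns grow to the right and rows downward; lengths in mm; the calibration is good to about 2 mm. The wrist camera is an equidistant fisheye: a pixel r from the principal point sees the ray r / f radians off the axis. A picture is of the moment at which its call begins: read the wrist's pose just before it. camera_info takes no time and is no camera call.
- manip.sign_off(): hands the job in, once; it reports no verdict.
The state is a dict: "clock": time; "joints": joint angles; "qd": joint speeds; "effort": joint torques, N m; "eef_pos": TCP position; "eef_rot": TCP orientation; "wrist_force": force on the tool from outside, world axes, zero at the start; "moment": the same for the moment, N m; "finger_gap": finger opening in mm.
Only numpy, scipy, OpenCV 4.12 (cv2) and the standard library are available. Lean on these libraries where they do the work, as an engineer would, in place of code of your own. Each camera call takes 0.05 s, during which the arm holds its last target.

## Working session

There is one attempt and no reset: what is moved stays moved. The work goes in short steps, Python scripts to look and compute and a tool call to move; the robot and the scene stay as the last step left them, time stands still between calls to the robot, and variables do not carry over. Pictures are saved under pics/ and viewed, and the job is handed in when it is done.

Besides the shell and the picture viewer there is one more tool, called after "Emit:" by a JSON object that holds its "name" and its "arguments", one argument or row to a line. play_rows: Moves the arm, as the interface text tells. Its arguments: {"type":"object","properties":{"commands":{"type":"array"},"squeeze":{"type":"number"}},"required":["commands"]}

```bash
ls; mkdir -p pics
python3 - <<'E'
from cell import manip
import cv2,numpy as np
print(manip.read_state())
for n in("side","top","wrist"):
    im,d=manip.camera(n); cv2.imwrite(f"pics/{n}0.png",im[:,:,::-1]); np.save(f"pics/{n}0.npy",d); np.save(f"pics/{n}0im.npy",im)
    print(n,manip.camera_info(n),(d>0).mean())
E
```

```text
pics
{'clock': 0.0, 'joints': array([ 1.19940536e+00,  3.00449351e-01,  1.52156925e+00, -4.50048367e-05,
        1.32069083e+00, -6.66223331e-02]), 'qd': array([ 1.45263802e-04, -3.84906339e-04,  1.09886166e-04, -8.48348904e-05,
       -8.10106030e-04,  1.19157132e-03]), 'effort': array([ 3.54215872e-04, -5.31813455e+01, -3.52737665e+01,  7.08123785e-02,
        2.44895130e-02, -9.20111074e-05]), 'eef_pos': array([164.96220689, 524.3768946 , 176.70327926]), 'eef_rot': array([-3.14047545e+00, -3.08522762e-05,  2.83683517e+00]), 'wrist_force': array([ 0.04275151,  0.10580079, -0.44301996]), 'moment': array([ 0.01430467, -0.01420071, -0.02916185]), 'finger_gap': 94.15191509084336}
side {'intrinsics': array([[489.48015178,   0.        , 282.8415756 ],
       [  0.        , 489.48015178, 206.53297489],
       [  0.        ,   0.        ,   1.        ]]), 'camera_from_world': array([[ 8.75241154e-01, -4.83666811e-01,  4.39759812e-03,
        -5.24605773e+02],
       [ 3.54811900e-01,  6.48191908e-01,  6.73762395e-01,
        -2.80241108e+02],
       [-3.28726997e-01, -5.88144256e-01,  7.38
[... 556 characters left out ...]
638371e-01,
        -1.01727246e+03],
       [ 0.00000000e+00,  0.00000000e+00,  0.00000000e+00,
         1.00000000e+00]])} 0.9959013605442177
wrist {'intrinsics': array([[325.1922621 ,   0.        , 283.83940045],
       [  0.        , 325.1922621 , 214.91104786],
       [  0.        ,   0.        ,   1.        ]]), 'tool_from_camera': array([[ 1.37144137e-04,  9.67203087e-01,  2.54004270e-01,
         7.40695838e+01],
       [ 9.99999990e-01, -1.43377051e-04,  6.02584642e-06,
         5.53915910e-01],
       [ 4.22466006e-05,  2.54004267e-01, -9.67203097e-01,
        -2.08378115e+02],
       [ 0.00000000e+00,  0.00000000e+00,  0.00000000e+00,
         1.00000000e+00]])} 0.9915136054421768
```

View pics/top0.png

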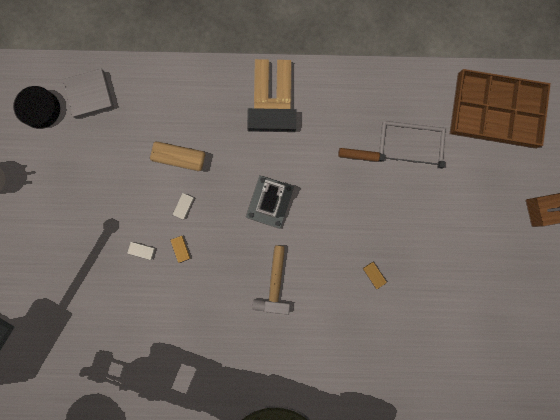

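View pics/side0.png

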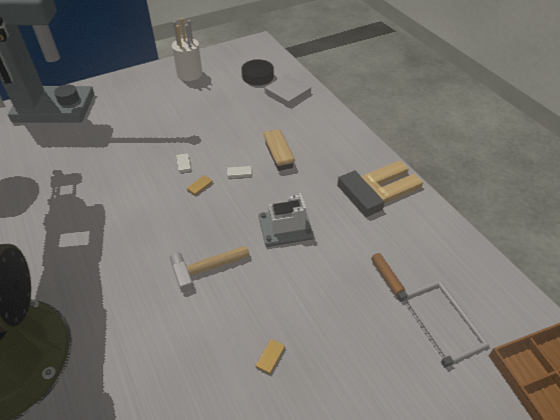

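View pics/wrist0.png

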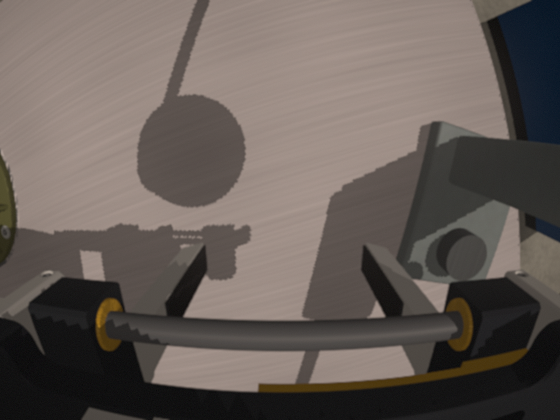

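Brass blanks are at top-image pixels (180,249) and (374,275). White look-alikes are at (183,206) and (141,251). The magazine is at (270,201). Next I'll crop and measure.

```bash
cat > h.py <<'E'
import numpy as np,cv2
from cell import manip
def ray(name,u,v):
    i=manip.camera_info(name);K=i["intrinsics"];T=i["camera_from_world"]
    d=np.array([(u-K[0,2])/K[0,0],-(v-K[1,2])/K[1,1],-1.])
    R=T[:3,:3]; return -R.T@T[:3,3],R.T@d
def onplane(name,u,v,z):
    c,d=ray(name,u,v); return c+d*(z-c[2])/d[2]
def tri(obs):
    A=np.zeros((3,3));b=np.zeros(3)
    for n,u,v in obs:
        c,d=ray(n,u,v);d/=np.linalg.norm(d);P=np.eye(3)-np.outer(d,d);A+=P;b+=P@c
    x=np.linalg.solve(A,b); return x
def pt(name,u,v,D):
    c,d=ray(name,u,v); return c+d*D[int(round(v)),int(round(u))]
E
python3 - <<'E'
from h import *
for n in("top","side"):
    im=np.load(f"pics/{n}0im.npy");D=np.load(f"pics/{n}0.npy")
    hsv=cv2.cvtColor(im,cv2.COLOR_RGB2HSV)
    m=cv2.inRange(hsv,(14,120,90),(28,255,255))
    cs,_=cv2.findContours(m,cv2.RETR_EXTERNAL,cv2.CHAIN_APPROX_NONE)
    for c in cs:
        if cv2.contourArea(c)<60: continue
        (u,v),s,a=cv2.minAreaRect(c); M=cv2.moments(c);u=M['m10']/M['m00'];v=M['m01']/M['m00']
        w=np.array([onplane(n,p[0][0],p[0][1],10)[:2] for p in c]).astype(np.float32)
        r=cv2.minAreaRect(w)
        print(n,round(u),round(v),'plane10',onplane(n,u,v,10).round(1),'depthpt',pt(n,u,v,D).round(1),'rect',np.round(r[0],1),np.round(r[1],1),round(r[2],1))
im=np.load("pics/top0im.npy");c=cv2.resize(im[165:240,235:310],(600,600),interpolation=cv2.INTER_CUBIC)
cv2.imwrite("pics/magtop.png",c[:,:,::-1])
im=np.load("pics/side0im.npy");c=cv2.resize(im[185:255,245:325],(800,700),interpolation=cv2.INTER_CUBIC)[:600]
cv2.imwrite("pics/magside.png",c[:,:,::-1])
E
```

```text
top 375 275 plane10 [ 441.2 -238.1   10. ] depthpt [ 441.3 -237.8   11.2] rect [ 441.6 -238.1] [59.3 29.9] 34.3
top 276 275 plane10 [437.3   1.9  10. ] depthpt [438.5   2.1  25.3] rect [442.3   1.2] [ 20.5 132.4] 83.8
top 180 249 plane10 [496.6 237.4  10. ] depthpt [496.6 237.6   9. ] rect [496.5 237.6] [58.8 29.9] 20.4
top 177 155 plane10 [727.5 251.4  10. ] depthpt [722.5 245.8  35. ] rect [726.5 251.7] [127.   47.3] 78.8
top 284 81 plane10 [922.3 -10.3  10. ] depthpt [918.8 -10.1  19.2] rect [914.9  -6.7] [ 35.3 124.9] 89.3
top 261 83 plane10 [916.6  47.1  10. ] depthpt [913.1  46.8  19.5] rect [914.8  47.8] [121.8  30.2] 1.1
side 270 356 plane10 [ 440.  -240.3   10. ] depthpt [ 440.1 -239.9    9.2] rect [ 440.8 -239.7] [58.1 28.8] 34.1
side 538 376 plane10 [ 841.  -503.5   10. ] depthpt [ 846.2 -502.6    2.4] rect [ 873.2 -509.5] [144.6 152.6] 81.5
side 199 184 plane10 [495.5 234.7  10. ] depthpt [495.4 234.2  10.4] rect [495.9 234.7] [57.9 27.8] 20.5
```

View pics/magtop.png

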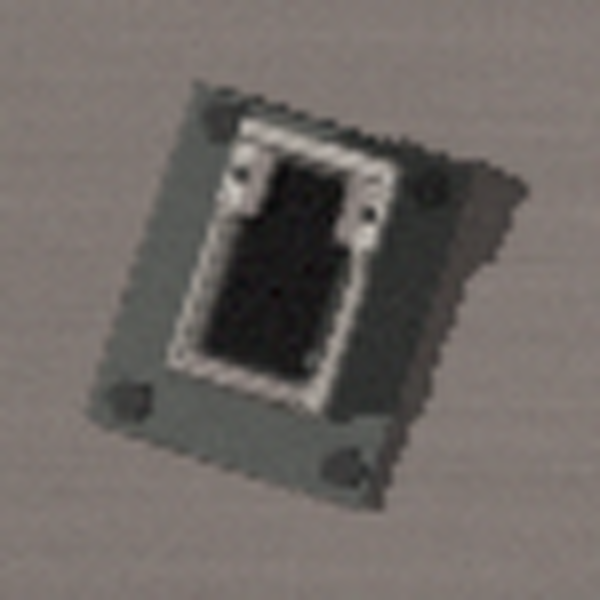

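View pics/magside.png

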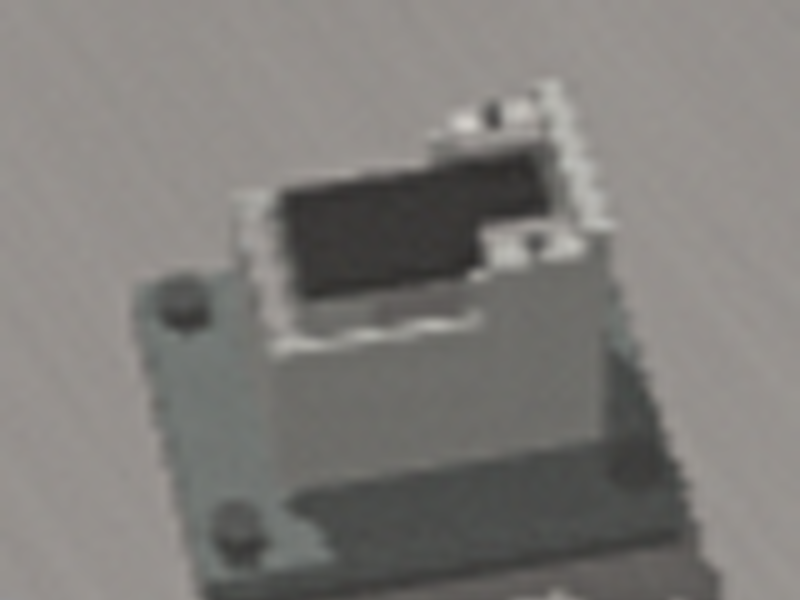

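Run:
```python
from h import *
for n,box in(("top",(244,174,304,232)),("side",(256,190,318,246))):
    D=np.load(f"pics/{n}0.npy");im=np.load(f"pics/{n}0im.npy")
    P=np.array([pt(n,u,v,D) for v in range(box[1],box[3]) for u in range(box[0],box[2])])
    h,e=np.histogram(P[:,2],bins=np.arange(-5,100,3))
    print(n,[(e[i],h[i]) for i in range(len(h)) if h[i]>5])
    top=P[P[:,2]>50]
    for lo,hi in((5,14),(50,100)):
        q=P[(P[:,2]>lo)&(P[:,2]<hi)][:,:2].astype(np.float32); r=cv2.minAreaRect(q); print(lo,hi,len(q),np.round(r[0],1),np.round(r[1],1),round(r[2],1))
# base corners
for c in ((198,85),(527,185),(380,510),(88,415)):
    u=235+(c[0]+.5)/8-.5; v=165+(c[1]+.5)/8-.5
    print(onplane("top",u,v,8).round(1))
```

```text
Traceback (most recent call last):
  File "h.py", line 15, in pt
    c,d=ray(name,u,v); return c+d*D[int(round(v)),int(round(u))]
        ~~~^^^^^^^^^^
  File "h.py", line 4, in ray
    i=manip.camera_info(name);K=i["intrinsics"];T=i["camera_from_world"]
ValueError: time passes only in moves, steps and waits
```

```bash
python3 - <<'E'
s=open('h.py').read().replace("i=manip.camera_info(name);","i=info(name);").replace("def ray","_c={}\ndef info(n):\n    if n not in _c:_c[n]=manip.camera_info(n)\n    return _c[n]\ndef ray",1)
open('h.py','w').write(s)
E
python3 - <<'E'
from h import *
for n,box in(("top",(244,174,304,232)),("side",(256,190,318,246))):
    D=np.load(f"pics/{n}0.npy");im=np.load(f"pics/{n}0im.npy")
    P=np.array([pt(n,u,v,D) for v in range(box[1],box[3]) for u in range(box[0],box[2])])
    h,e=np.histogram(P[:,2],bins=np.arange(-5,100,3))
    print(n,[(e[i],h[i]) for i in range(len(h)) if h[i]>5])
    for lo,hi in((5,14),(50,100)):
        q=P[(P[:,2]>lo)&(P[:,2]<hi)][:,:2].astype(np.float32); r=cv2.minAreaRect(q); print(lo,hi,len(q),np.round(r[0],1),np.round(r[1],1),round(r[2],1))
# base corners
for c in ((198,85),(527,185),(380,510),(88,415)):
    u=235+(c[0]+.5)/8-.5; v=165+(c[1]+.5)/8-.5
    print(onplane("top",u,v,8).round(1))
E
```

```text
top [(np.int64(-5), np.int64(179)), (np.int64(-2), np.int64(919)), (np.int64(1), np.int64(662)), (np.int64(4), np.int64(72)), (np.int64(10), np.int64(69)), (np.int64(13), np.int64(406)), (np.int64(16), np.int64(394)), (np.int64(19), np.int64(78)), (np.int64(22), np.int64(35)), (np.int64(25), np.int64(6)), (np.int64(55), np.int64(8)), (np.int64(58), np.int64(38)), (np.int64(61), np.int64(69)), (np.int64(64), np.int64(34)), (np.int64(67), np.int64(22)), (np.int64(70), np.int64(138)), (np.int64(73), np.int64(140)), (np.int64(76), np.int64(39)), (np.int64(79), np.int64(62)), (np.int64(82), np.int64(32)), (np.int64(85), np.int64(33))]
5 14 163 [611.   12.7] [143.9 128.5] 84.7
50 100 620 [618.5  20.3] [46.8 74. ] 72.9
side [(np.int64(-5), np.int64(511)), (np.int64(-2), np.int64(866)), (np.int64(1), np.int64(133)), (np.int64(4), np.int64(32)), (np.int64(7), np.int64(54)), (np.int64(10), np.int64(205)), (np.int64(13), np.int64(402)), (np.int64(16), np.int64(113)), (np.int64(19), np.int64(68)), (np.int64(22), np.int64(48)), (np.int64(25), np.int64(27)), (np.int64(28), np.int64(42)), (np.int64(31), np.int64(34)), (np.int64(34), np.int64(34)), (np.int64(37), np.int64(37)), (np.int64(40), np.int64(36)), (np.int64(43), np.int64(35)), (np.int64(46), np.int64(40)), (np.int64(49), np.int64(45)), (np.int64(52), np.int64(42)), (np.int64(55), np.int64(40)), (np.int64(58), np.int64(51)), (np.int64(61), np.int64(54)), (np.int64(64), np.int64(26)), (np.int64(67), np.int64(91)), (np.int64(70), np.int64(187)), (np.int64(73), np.int64(46)), (np.int64(76), np.int64(66)), (np.int64(79), np.int64(30)), (np.int64(82), np.int64(38))]
5 14 439 [616.   21.7] [ 96.1 110.1] 72.9
50 100 711 [618.5  19.8] [51.4 74.7] 72.4
[681.4  47.4   8. ]
[652.1 -55.1   8. ]
[550.8 -11.2   8. ]
[578.4  79.1   8. ]
```

```bash
cat >> h.py <<'E'
from scipy.spatial.transform import Rotation as Ro
def tool():
    s=manip.read_state(); return np.array(s["eef_pos"]),Ro.from_euler('xyz',s["eef_rot"]),s
def plan(target,yawdeg,n,step_turn=10.5,cmd=None):
    """n rows; yawdeg is wanted tool yaw (deg); prints rows in m, deg; translation in axes before the turn"""
    p,R,s=tool()
    if cmd is not None: p=np.array(cmd,float)
    t=np.array(target,float)
    Rt=Ro.from_euler('xyz',[180,0,yawdeg],degrees=True)
    rv=(R.inv()*Rt).as_rotvec(degrees=True)
    rows=[];Rc=R
    for k in range(n):
        d=(Rc.inv()).apply((t-p)/n)/1000
        rows.append(dict(x=round(float(d[0]),4),y=round(float(d[1]),4),z=round(float(d[2]),4),wz=round(float(rv[2]/n),2)))
        Rc=Rc*Ro.from_rotvec(rv/n,degrees=True)
    print("pose",p.round(1),np.degrees(s["eef_rot"]).round(2),"F",np.round(s["wrist_force"],1),"gap",round(s["finger_gap"],1),"t",round(s["clock"],2)); print("rotvec total",rv.round(2)); 
    print(str(rows).replace("'",'"'))
def wray(u,v,p,R,i):
    K=i["intrinsics"];T=i["tool_from_camera"]
    a=np.array([u-K[0,2],v-K[1,2]]);r=np.hypot(*a);th=r/K[0,0]
    d=np.array([np.sin(th)*a[0]/max(r,1e-9),-np.sin(th)*a[1]/max(r,1e-9),-np.cos(th)])
    return p+R.apply(T[:3,3]),R.apply(T[:3,:3]@d)
def wplane(u,v,z,p,R,i):
    c,d=wray(u,v,p,R,i); return c+d*(z-c[2])/d[2]
def wproj(X,p,R,i):
    K=i["intrinsics"];T=np.linalg.inv(i["tool_from_camera"])
    x=T[:3,:3]@R.inv().apply(np.asarray(X,float)-p)+T[:3,3]
    th=np.arctan2(np.hypot(x[0],x[1]),-x[2]);h=np.hypot(x[0],x[1])
    return K[0,2]+K[0,0]*th*x[0]/h,K[1,2]-K[0,0]*th*x[1]/h
E
python3 -c "
from h import *
plan([487,232,120],200.4,9)"
```

```text
pose [165.  524.5 176.9] [-179.95   -0.    162.54] F [-0.1 -0.7 -0.1] gap 94.1 t 0.15
rotvec total [-4.000e-02 -2.000e-02 -3.786e+01]
[{"x": -0.0439, "y": -0.0203, "z": 0.0063, "wz": -4.21}, {"x": -0.0423, "y": -0.0234, "z": 0.0063, "wz": -4.21}, {"x": -0.0404, "y": -0.0265, "z": 0.0063, "wz": -4.21}, {"x": -0.0384, "y": -0.0294, "z": 0.0063, "wz": -4.21}, {"x": -0.0361, "y": -0.0321, "z": 0.0063, "wz": -4.21}, {"x": -0.0337, "y": -0.0347, "z": 0.0063, "wz": -4.21}, {"x": -0.0311, "y": -0.037, "z": 0.0063, "wz": -4.21}, {"x": -0.0283, "y": -0.0392, "z": 0.0063, "wz": -4.21}, {"x": -0.0253, "y": -0.0412, "z": 0.0063, "wz": -4.21}]
```

Emit:
{"name": "play_rows", "arguments": {
  "commands": [
    {"x": -0.044,"y": -0.02,"z": 0.006,"wz": -4.2,"grip": 0.55},
    {"x": -0.042,"y": -0.023,"z": 0.006,"wz": -4.2},
    {"x": -0.04,"y": -0.026,"z": 0.006,"wz": -4.2},
    {"x": -0.038,"y": -0.029,"z": 0.006,"wz": -4.2},
    {"x": -0.036,"y": -0.032,"z": 0.006,"wz": -4.2},
    {"x": -0.034,"y": -0.035,"z": 0.006,"wz": -4.2},
    {"x": -0.031,"y": -0.037,"z": 0.006,"wz": -4.2},
    {"x": -0.028,"y": -0.039,"z": 0.006,"wz": -4.2},
    {"x": -0.025,"y": -0.041,"z": 0.006,"wz": -4.2},
    {"grip": 0.55}
  ],
  "squeeze": 60
}}

```text
$.commands[0]: bad value
```

```bash
cat > look.py <<'E'
import sys,pickle
from h import *
n=sys.argv[1]; p,R,s=tool(); im,d=manip.camera("wrist"); i=info("wrist")
pickle.dump((p,R.as_quat(),im,d,i),open(f"pics/{n}.pkl","wb")); cv2.imwrite(f"pics/{n}.png",im[:,:,::-1])
print(p.round(2),np.degrees(s["eef_rot"]).round(2),"F",np.round(s["wrist_force"],2),"gap",s["finger_gap"],"t",s["clock"])
E
python3 look.py w1
```

```text
[164.96 524.46 176.85] [-179.95   -0.    162.54] F [-0.07 -0.75 -0.05] gap 94.07732609588416 t 0.15
```

View pics/w1.png

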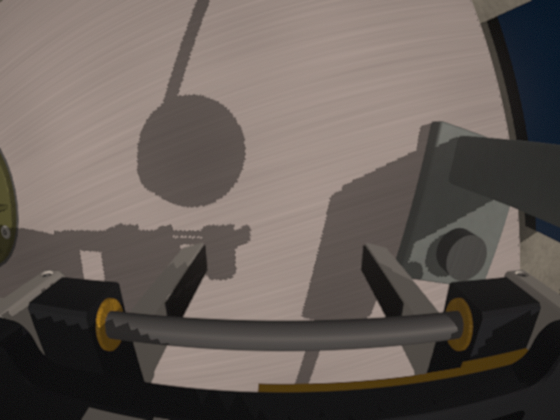

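Emit:
{"name": "play_rows", "arguments": {
  "commands": [
    {"x": -0.044,"y": -0.02,"z": 0.006,"wx": 0,"wy": 0,"wz": -4.2,"grip": 0.55},
    {"x": -0.042,"y": -0.023,"z": 0.006,"wx": 0,"wy": 0,"wz": -4.2,"grip": 0.55},
    {"x": -0.04,"y": -0.026,"z": 0.006,"wx": 0,"wy": 0,"wz": -4.2,"grip": 0.55},
    {"x": -0.038,"y": -0.029,"z": 0.006,"wx": 0,"wy": 0,"wz": -4.2,"grip": 0.55},
    {"x": -0.036,"y": -0.032,"z": 0.006,"wx": 0,"wy": 0,"wz": -4.2,"grip": 0.55},
    {"x": -0.034,"y": -0.035,"z": 0.006,"wx": 0,"wy": 0,"wz": -4.2,"grip": 0.55},
    {"x": -0.031,"y": -0.037,"z": 0.006,"wx": 0,"wy": 0,"wz": -4.2,"grip": 0.55},
    {"x": -0.028,"y": -0.039,"z": 0.006,"wx": 0,"wy": 0,"wz": -4.2,"grip": 0.55},
    {"x": -0.025,"y": -0.041,"z": 0.006,"wx": 0,"wy": 0,"wz": -4.2,"grip": 0.55},
    {"x": 0,"y": 0,"z": 0,"wx": 0,"wy": 0,"wz": 0,"grip": 0.55}
  ],
  "squeeze": 60
}}

```text
clock: 1.45
eef_pos: [487.0, 231.6, 122.4]
eef_rot: [-3.141, -0.001, -2.789]
wrist_force: [-0.9, -0.5, -0.3]
finger_gap: 51.8
```

```bash
python3 look.py w2
```

```text
[487.01 231.6  122.45] [-1.7998e+02 -7.0000e-02 -1.5981e+02] F [-0.85 -0.51 -0.25] gap 51.844982465183946 t 1.45
```

View pics/w2.png

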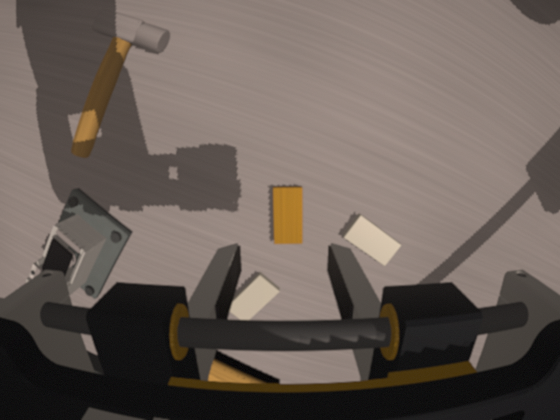

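The brass blank is at (288,215), white pieces are at (371,238) and (253,298), and the magazine is at the left around (75,245). The target is clearly brass, so I'll measure it.

```bash
cat > blank.py <<'E'
import sys,pickle
from h import *
p,q,im,d,i=pickle.load(open(f"pics/{sys.argv[1]}.pkl","rb"));R=Ro.from_quat(q)
m=cv2.inRange(cv2.cvtColor(im,cv2.COLOR_RGB2HSV),(12,120,90),(28,255,255))
cs,_=cv2.findContours(m,cv2.RETR_EXTERNAL,cv2.CHAIN_APPROX_NONE)
for c in cs:
    if cv2.contourArea(c)<300: continue
    w=np.array([wplane(a[0][0],a[0][1],10,p,R,i)[:2] for a in c]).astype(np.float32)
    r=cv2.minAreaRect(w); print(c.mean(0).round(),np.round(r[0],1),np.round(r[1],1),round(r[2],2))
E
python3 blank.py w2
```

```text
[[231. 376.]] [733.3 248. ] [69.4 40.4] 78.76
[[287. 214.]] [495.9 238.9] [60.4 29. ] 20.96
[[ 91. 104.]] [451.7  -0.8] [ 28.7 121.3] 84.45
```

```bash
python3 -c "
from h import *
plan([486.7,234.2,3],200.7,4)"
```

```text
pose [486.  232.8 122.7] [ 1.800e+02 -6.000e-02 -1.598e+02] F [ 0.5 -0.   0.7] gap 51.9 t 1.5
rotvec total [ 0.   -0.06 -0.5 ]
[{"x": -0.0003, "y": 0.0003, "z": 0.0299, "wz": -0.13}, {"x": -0.0003, "y": 0.0003, "z": 0.0299, "wz": -0.13}, {"x": -0.0003, "y": 0.0003, "z": 0.0299, "wz": -0.13}, {"x": -0.0003, "y": 0.0003, "z": 0.0299, "wz": -0.13}]
```

Emit:
{"name": "play_rows", "arguments": {
  "commands": [
    {"x": -0.001,"y": 0.001,"z": 0.03,"wx": 0,"wy": 0,"wz": -0.5,"grip": 0.55},
    {"x": 0,"y": 0,"z": 0.03,"wx": 0,"wy": 0,"wz": 0,"grip": 0.55},
    {"x": 0,"y": 0,"z": 0.03,"wx": 0,"wy": 0,"wz": 0,"grip": 0.55},
    {"x": 0,"y": 0,"z": 0.0295,"wx": 0,"wy": 0,"wz": 0,"grip": 0.55},
    {"x": 0,"y": 0,"z": 0,"wx": 0,"wy": 0,"wz": 0,"grip": 0.55},
    {"x": 0,"y": 0,"z": 0,"wx": 0,"wy": 0,"wz": 0,"grip": 0.55}
  ]
}}

```text
clock: 2.25
eef_pos: [486.5, 235.7, 5.0]
eef_rot: [3.142, 0.001, -2.777]
wrist_force: [-0.6, -1.1, 0.7]
finger_gap: 51.8
```

```bash
python3 look.py w3
```

```text
[486.54 235.73   5.02] [ 1.8000e+02  8.0000e-02 -1.5913e+02] F [-0.62 -1.05  0.67] gap 51.83751870982287 t 2.25
```

View pics/w3.png

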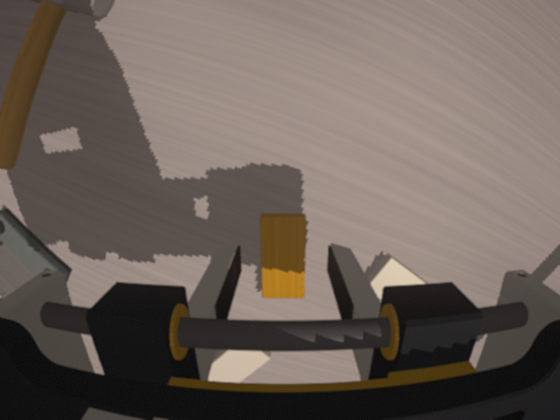

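```bash
python3 blank.py w3; python3 -c "
from h import *
plan([486.7,234.2,3],200.7,1)"
```

```text
[[283. 256.]] [495.7 239. ] [60.9 29.9] 21.23
[[  7. 119.]] [476.8 -13.9] [18.9 74.1] 89.82
pose [486.8 235.7   5.3] [ 1.8000e+02  1.2000e-01 -1.5915e+02] F [ 0.3  0.8 -0. ] gap 51.6 t 2.3
rotvec total [0.   0.12 0.15]
[{"x": 0.0006, "y": -0.0013, "z": 0.0023, "wz": 0.15}]
```

Emit:
{"name": "play_rows", "arguments": {
  "commands": [
    {"x": 0.001,"y": -0.0,"z": 0.0023,"wx": 0,"wy": 0,"wz": -0.3,"grip": 0.55},
    {"x": 0,"y": 0,"z": 0,"wx": 0,"wy": 0,"wz": 0,"grip": 0.2},
    {"x": 0,"y": 0,"z": 0,"wx": 0,"wy": 0,"wz": 0,"grip": 0.2},
    {"x": 0,"y": 0,"z": 0,"wx": 0,"wy": 0,"wz": 0,"grip": 0.2},
    {"x": 0,"y": 0,"z": 0,"wx": 0,"wy": 0,"wz": 0,"grip": 0.2}
  ],
  "squeeze": 60
}}

```text
clock: 2.92
eef_pos: [485.4, 234.6, 1.5]
eef_rot: [3.142, 0.0, -2.773]
wrist_force: [-0.4, -0.7, 0.0]
finger_gap: 19.3
```

```bash
python3 look.py w4; python3 blank.py w4
```

```text
[485.42 234.61   1.48] [ 180.      0.   -158.87] F [-0.35 -0.65  0.02] gap 19.34281858525708 t 2.925
[[284. 259.]] [495.9 239.1] [59.7 29.1] 21.16
```

View pics/w4.png

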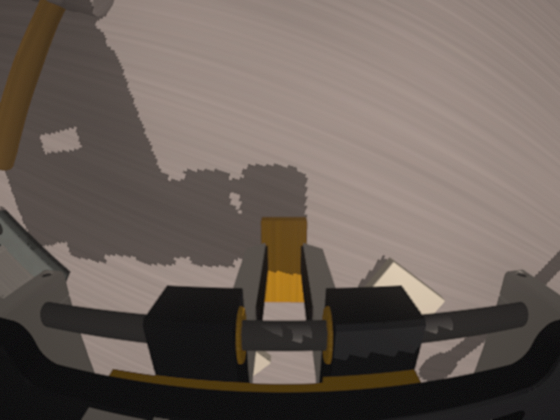

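Run:
```python
from h import *
import pickle
for f in("w3","w4"):
    p,q,im,d,i=pickle.load(open(f"pics/{f}.pkl","rb"));R=Ro.from_quat(q)
    for y in (-26,-15,-9.7,0,9.7,15,26):
        print(f,y,[tuple(np.round(wproj(p+R.apply([8,y,z]),p,R,i),0)) for z in(0,-19,-40)])
s=manip.read_state();print(s["finger_gap"],s["eef_pos"])
p,q,im,d,i=pickle.load(open("pics/w4.pkl","rb"))
c=cv2.resize(im[200:320,220:350],(780,720)[:2],interpolation=cv2.INTER_CUBIC)[:600];cv2.imwrite("pics/c4.png",c[:,:,::-1])
# heights along row 250
R=Ro.from_quat(q)
def P(u,v):
    T=i["tool_from_camera"];c,dd=wray(u,v,p,R,i); dc=np.cos(np.hypot(u-i["intrinsics"][0,2],v-i["intrinsics"][1,2])/i["intrinsics"][0,0]); return c+dd*d[v,u]/dc
for v in(230,250,260,270):
    print(v,[(u,*R.inv().apply(P(u,v)-p).round(0)) for u in range(236,332,8)])
```

```text
w3 -26 [(np.float64(244.0), np.float64(231.0)), (np.float64(241.0), np.float64(240.0)), (np.float64(236.0), np.float64(252.0))]
w3 -15 [(np.float64(260.0), np.float64(231.0)), (np.float64(258.0), np.float64(240.0)), (np.float64(256.0), np.float64(252.0))]
w3 -9.7 [(np.float64(268.0), np.float64(231.0)), (np.float64(267.0), np.float64(240.0)), (np.float64(265.0), np.float64(252.0))]
w3 0 [(np.float64(283.0), np.float64(231.0)), (np.float64(283.0), np.float64(240.0)), (np.float64(283.0), np.float64(252.0))]
w3 9.7 [(np.float64(297.0), np.float64(231.0)), (np.float64(298.0), np.float64(240.0)), (np.float64(300.0), np.float64(252.0))]
w3 15 [(np.float64(305.0), np.float64(231.0)), (np.float64(307.0), np.float64(240.0)), (np.float64(310.0), np.float64(252.0))]
w3 26 [(np.float64(321.0), np.float64(231.0)), (np.float64(325.0), np.float64(240.0)), (np.float64(329.0), np.float64(252.0))]
w4 -26 [(np.float64(244.0), np.float64(231.0)), (np.float64(241.0), np.float64(240.0)), (np.float64(236.0), np.float64(252.0))]
w4 -15 [(np.float64(260.0), np.float64(231.0)), (np.float64(258.0), np.float64(
[... 3011 characters left out ...]
0), np.float64(0.0)), (244, np.float64(9.0), np.float64(-18.0), np.float64(-66.0)), (252, np.float64(9.0), np.float64(-14.0), np.float64(-67.0)), (260, np.float64(10.0), np.float64(-11.0), np.float64(-68.0)), (268, np.float64(-6.0), np.float64(-9.0), np.float64(-34.0)), (276, np.float64(-17.0), np.float64(-5.0), np.float64(-10.0)), (284, np.float64(-17.0), np.float64(1.0), np.float64(-9.0)), (292, np.float64(-17.0), np.float64(6.0), np.float64(-9.0)), (300, np.float64(-6.0), np.float64(10.0), np.float64(-32.0)), (308, np.float64(9.0), np.float64(12.0), np.float64(-67.0)), (316, np.float64(9.0), np.float64(16.0), np.float64(-67.0)), (324, np.float64(9.0), np.float64(20.0), np.float64(-66.0))]
```

View pics/c4.png

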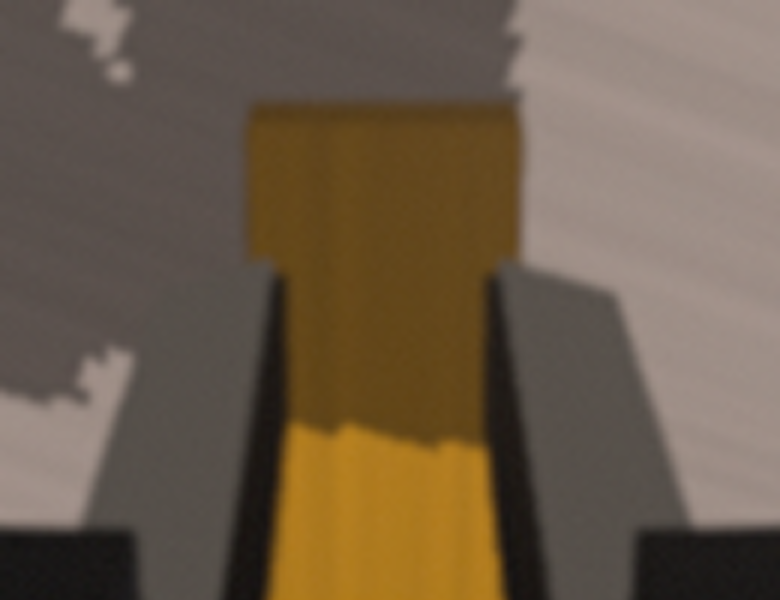

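Run:
```python
from h import *
import pickle
for f,us in(("w4",(255,258,262,308,314)),("w3",(228,232,238,335,340)),("w2",(228,232,238,335,340))):
    p,q,im,d,i=pickle.load(open(f"pics/{f}.pkl","rb"));R=Ro.from_quat(q)
    def P(u,v):
        c,dd=wray(u,v,p,R,i); dc=np.cos(np.hypot(u-i["intrinsics"][0,2],v-i["intrinsics"][1,2])/i["intrinsics"][0,0]); return R.inv().apply(c+dd*d[v,u]/dc-p)
    for u in us: print(f,u,[(v,*[int(a) for a in P(u,v).round()]) for v in range(240,262,2)])
```

```text
w4 255 [(240, 1, -19, 0), (242, -1, -19, 1), (244, -1, -19, -1), (246, 10, -16, -36), (248, 10, -15, -39), (250, 10, -15, -41), (252, 10, -15, -44), (254, 10, -15, -48), (256, 10, -14, -50), (258, 10, -14, -53), (260, 9, -14, -55)]
w4 258 [(240, 1, -17, 1), (242, 0, -17, 1), (244, -2, -17, 0), (246, 9, -14, -33), (248, 10, -14, -38), (250, 10, -14, -41), (252, 9, -13, -43), (254, 10, -13, -48), (256, 10, -13, -50), (258, 10, -13, -53), (260, 9, -12, -55)]
w4 262 [(240, 5, -13, -9), (242, 4, -13, -10), (244, 10, -12, -32), (246, 10, -12, -35), (248, 9, -12, -37), (250, 9, -11, -40), (252, 10, -11, -44), (254, 10, -11, -47), (256, 9, -11, -49), (258, 9, -11, -52), (260, 9, -10, -55)]
w4 308 [(240, 2, 17, -1), (242, 0, 17, 1), (244, 10, 15, -32), (246, 10, 15, -35), (248, 9, 14, -37), (250, 10, 14, -41), (252, 10, 14, -44), (254, 10, 14, -47), (256, 10, 13, -50), (258, 10, 13, -53), (260, 9, 13, -54)]
w4 314 [(240, 74, 1, -208), (242, -1, 21, 2), (244, -2, 21, 1), (246, 10, 18, -35), (248, 9, 18, -37), (250, 9, 17, -40), (252, 10, 17, -44), (254, 9, 17, -45), (256, 10, 17, -51), (258, 1
[... 1600 characters left out ...]
, 8, -26, -52)]
w2 238 [(240, -41, -49, 122), (242, -43, -49, 122), (244, -45, -49, 121), (246, 8, -26, -30), (248, 8, -26, -34), (250, 8, -25, -37), (252, 8, -25, -40), (254, 7, -25, -40), (256, 6, -25, -41), (258, 4, -25, -39), (260, 3, -25, -40)]
w2 335 [(240, -41, 56, 120), (242, -43, 56, 121), (244, 10, 30, -32), (246, 9, 30, -34), (248, 10, 29, -38), (250, 10, 29, -41), (252, 9, 29, -43), (254, 9, 28, -46), (256, 9, 28, -48), (258, 8, 28, -48), (260, 8, 28, -51)]
w2 340 [(240, -41, 62, 122), (242, -43, 62, 121), (244, -45, 62, 120), (246, 9, 33, -34), (248, 10, 32, -39), (250, 10, 32, -41), (252, 10, 31, -44), (254, 9, 31, -47), (256, 9, 30, -50), (258, 10, 30, -53), (260, 9, 30, -55)]
```

Depth shows the fingertips at tool z ≈ -31 mm, 31 mm short of the reported TCP. The fingers closed above the blank, to a 19 mm gap. I'll reopen and lower in steps.

Emit:
{"name": "play_rows", "arguments": {
  "commands": [
    {"x": 0,"y": 0,"z": 0,"wx": 0,"wy": 0,"wz": 0,"grip": 0.55},
    {"x": 0,"y": 0,"z": 0,"wx": 0,"wy": 0,"wz": 0,"grip": 0.55},
    {"x": 0,"y": 0,"z": 0,"wx": 0,"wy": 0,"wz": 0,"grip": 0.55},
    {"x": 0,"y": 0,"z": 0.01,"wx": 0,"wy": 0,"wz": 0,"grip": 0.55},
    {"x": 0,"y": 0,"z": 0.01,"wx": 0,"wy": 0,"wz": 0,"grip": 0.55},
    {"x": 0,"y": 0,"z": 0.004,"wx": 0,"wy": 0,"wz": 0,"grip": 0.55},
    {"x": 0,"y": 0,"z": 0,"wx": 0,"wy": 0,"wz": 0,"grip": 0.55}
  ]
}}

```text
clock: 3.85
eef_pos: [485.1, 234.5, -23.0]
eef_rot: [-3.142, -0.001, -2.773]
wrist_force: [-0.7, -0.0, 0.4]
finger_gap: 51.6
```

```bash
python3 look.py w5; python3 blank.py w5
```

```text
[485.15 234.55 -23.01] [-1.8000e+02 -5.0000e-02 -1.5886e+02] F [-0.71 -0.02  0.36] gap 51.637837491206504 t 3.85
[[284. 271.]] [495.  238.8] [61.3 29.9] 21.05
```

View pics/w5.png

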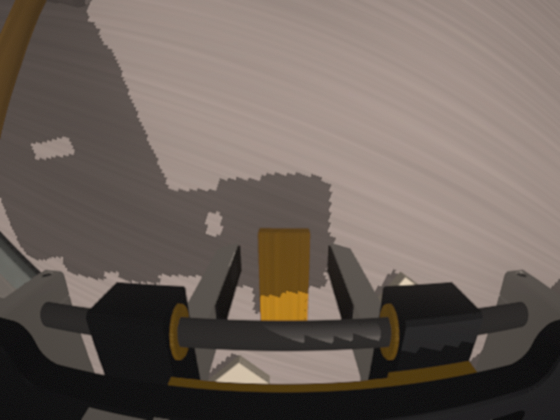

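Emit:
{"name": "play_rows", "arguments": {
  "commands": [
    {"x": 0,"y": 0,"z": 0.003,"wx": 0,"wy": 0,"wz": 0,"grip": 0.55},
    {"x": 0,"y": 0,"z": 0.002,"wx": 0,"wy": 0,"wz": 0,"grip": 0.55},
    {"x": 0,"y": 0,"z": 0,"wx": 0,"wy": 0,"wz": 0,"grip": 0.2},
    {"x": 0,"y": 0,"z": 0,"wx": 0,"wy": 0,"wz": 0,"grip": 0.2},
    {"x": 0,"y": 0,"z": 0,"wx": 0,"wy": 0,"wz": 0,"grip": 0.2},
    {"x": 0,"y": 0,"z": 0,"wx": 0,"wy": 0,"wz": 0,"grip": 0.2}
  ],
  "squeeze": 60
}}

```text
clock: 4.65
eef_pos: [485.4, 234.7, -27.5]
eef_rot: [3.142, 0.0, -2.773]
wrist_force: [-0.6, 0.0, 0.9]
finger_gap: 29.5
```

```bash
python3 look.py w6; python3 blank.py w6
```

```text
[485.43 234.67 -27.47] [ 1.8000e+02  1.0000e-02 -1.5886e+02] F [-0.58  0.03  0.87] gap 29.469315625017824 t 4.65
[[284. 274.]] [493.8 238.5] [58.7 29.9] 20.97
```

View pics/w6.png

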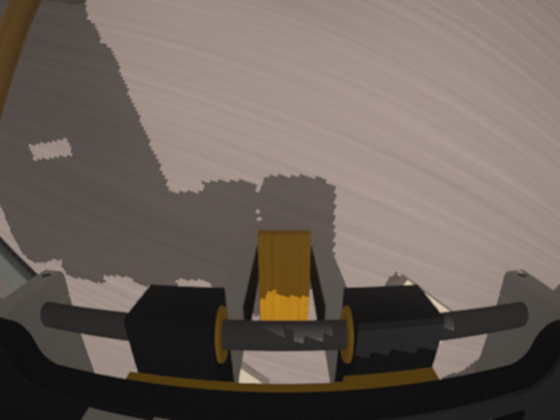

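```bash
python3 -c "
from h import *
plan([672.9,3.2,100],162.8,9,cmd=[485.4,234.7,52.5])"
```

```text
pose [485.4 234.7  52.5] [ 1.8000e+02  1.0000e-02 -1.5886e+02] F [-0.6  0.8  0.4] gap 29.1 t 4.7
rotvec total [0.000e+00 1.000e-02 3.834e+01]
[{"x": -0.0102, "y": -0.0315, "z": -0.0053, "wz": 4.26}, {"x": -0.0125, "y": -0.0307, "z": -0.0053, "wz": 4.26}, {"x": -0.0147, "y": -0.0297, "z": -0.0053, "wz": 4.26}, {"x": -0.0169, "y": -0.0285, "z": -0.0053, "wz": 4.26}, {"x": -0.0189, "y": -0.0271, "z": -0.0053, "wz": 4.26}, {"x": -0.0209, "y": -0.0257, "z": -0.0053, "wz": 4.26}, {"x": -0.0228, "y": -0.024, "z": -0.0053, "wz": 4.26}, {"x": -0.0245, "y": -0.0223, "z": -0.0053, "wz": 4.26}, {"x": -0.0261, "y": -0.0204, "z": -0.0053, "wz": 4.26}]
```

Emit:
{"name": "play_rows", "arguments": {
  "commands": [
    {"x": 0,"y": 0,"z": -0.02,"wx": 0,"wy": 0,"wz": 0,"grip": 0.2},
    {"x": 0,"y": 0,"z": -0.03,"wx": 0,"wy": 0,"wz": 0,"grip": 0.2},
    {"x": 0,"y": 0,"z": -0.03,"wx": 0,"wy": 0,"wz": 0,"grip": 0.2},
    {"x": -0.0102,"y": -0.0315,"z": -0.01,"wx": 0,"wy": 0,"wz": 4.26,"grip": 0.2},
    {"x": -0.0125,"y": -0.0307,"z": -0.01,"wx": 0,"wy": 0,"wz": 4.26,"grip": 0.2},
    {"x": -0.0147,"y": -0.0297,"z": -0.01,"wx": 0,"wy": 0,"wz": 4.26,"grip": 0.2},
    {"x": -0.0169,"y": -0.0285,"z": -0.01,"wx": 0,"wy": 0,"wz": 4.26,"grip": 0.2},
    {"x": -0.0189,"y": -0.0271,"z": -0.008,"wx": 0,"wy": 0,"wz": 4.26,"grip": 0.2},
    {"x": -0.0209,"y": -0.0257,"z": 0,"wx": 0,"wy": 0,"wz": 4.26,"grip": 0.2},
    {"x": -0.0228,"y": -0.024,"z": 0,"wx": 0,"wy": 0,"wz": 4.26,"grip": 0.2},
    {"x": -0.0245,"y": -0.0223,"z": 0,"wx": 0,"wy": 0,"wz": 4.26,"grip": 0.2},
    {"x": -0.0261,"y": -0.0204,"z": 0,"wx": 0,"wy": 0,"wz": 4.26,"grip": 0.2},
    {"x": 0,"y": 0,"z": 0,"wx": 0,"wy": 0,"wz": 0,"grip": 0.2},
    {"x": 0,"y": 0,"z": 0,"wx": 0,"wy": 0,"wz": 0,"grip": 0.2}
  ]
}}

```text
clock: 6.45
eef_pos: [672.6, 3.5, 100.0]
eef_rot: [-3.141, -0.001, 2.842]
wrist_force: [0.6, -0.6, -1.3]
finger_gap: 28.9
```

```bash
python3 look.py w7
```

```text
[672.57   3.47 100.  ] [-1.7999e+02 -5.0000e-02  1.6284e+02] F [ 0.61 -0.65 -1.27] gap 28.928716125496447 t 6.45
```

View pics/w7.png

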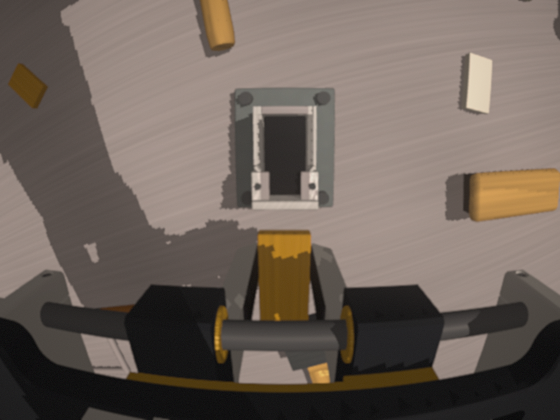

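Run:
```python
from h import *
import pickle
p,q,im,d,i=pickle.load(open("pics/w7.pkl","rb"));R=Ro.from_quat(q)
c=cv2.resize(im[80:245,225:345],(480*1,660),interpolation=cv2.INTER_CUBIC)
c=cv2.resize(im[80:225,225:345],None,fx=4,fy=4,interpolation=cv2.INTER_CUBIC)
cv2.imwrite("pics/c7.png",c[:,:,::-1])
def P(u,v):
    cc,dd=wray(u,v,p,R,i); dc=np.cos(np.hypot(u-i["intrinsics"][0,2],v-i["intrinsics"][1,2])/i["intrinsics"][0,0]); return cc+dd*d[v,u]/dc
a=np.radians(-17.2);O=np.array([615.6,20.9]);
def M(X): e=X[:2]-O; return [round(float(v),1) for v in(e@[np.cos(a),np.sin(a)], e@[-np.sin(a),np.cos(a)],X[2])]
def med(us,vs): return M(np.median([P(u,v) for u in us for v in vs],0))
print("base",med(range(240,248),range(120,170)),med(range(322,330),range(120,170)))
print("follower",med(range(272,300),range(125,185)))
for v in range(98,120,1): print("col285",v,M(P(285,v)),im[v,285])
for v in range(192,216): print("back",v,M(P(285,v)),im[v,285])
for u in list(range(246,274))+list(range(300,326)): print("row160",u,M(P(u,150)),im[150,u])
print("lips",med(range(256,264),range(176,182)),med(range(305,312),range(176,182)))
print("blank",[M(P(u,v)) for u in(262,285,308) for v in(234,240,250)])
```

```text
base [-3.1, -35.5, 16.2] [-3.3, 38.0, 16.2]
follower [2.1, 1.9, 73.2]
col285 98 [-44.7, 1.7, 16.2] [114 114 107]
col285 99 [-43.8, 1.7, 16.2] [113 114 107]
col285 100 [-42.9, 1.7, 16.2] [115 115 107]
col285 101 [-42.0, 1.7, 16.3] [113 113 107]
col285 102 [-41.0, 1.7, 16.7] [114 113 106]
col285 103 [-40.1, 1.7, 16.7] [113 113 106]
col285 104 [-39.3, 1.7, 15.9] [114 113 107]
col285 105 [-38.3, 1.7, 17.3] [127 122 115]
col285 106 [-33.7, 1.5, 63.9] [151 139 133]
col285 107 [-32.8, 1.5, 64.8] [170 154 147]
col285 108 [-32.1, 1.5, 64.8] [172 156 148]
col285 109 [-31.5, 1.5, 63.0] [170 154 147]
col285 110 [-30.6, 1.5, 64.8] [168 152 145]
col285 111 [-29.9, 1.5, 64.3] [167 152 144]
col285 112 [-29.2, 1.5, 62.3] [160 145 138]
col285 113 [-28.4, 1.5, 64.3] [137 125 118]
col285 114 [-27.9, 1.5, 59.2] [104  96  90]
col285 115 [-27.8, 1.6, 45.3] [80 74 70]
col285 116 [-25.7, 1.5, 73.1] [64 59 55]
col285 117 [-24.9, 1.5, 73.8] [51 47 45]
col285 118 [-24.2, 1.5, 73.0] [49 46 44]
col285 119 [-23.5, 1.5, 72.8] [51 47 45]
back 192 [30.1, 1.6, 72.0] [48 44 41]
back 193 [30.7, 1.6, 72.7] [47 43 41]
bac
[... 2727 characters left out ...]
0.7, 24.1, 63.3] [195 182 171]
row160 316 [1.9, 29.5, 16.4] [157 149 141]
row160 317 [2.0, 30.6, 15.0] [125 121 115]
row160 318 [2.0, 31.4, 15.6] [114 113 107]
row160 319 [1.9, 32.2, 16.3] [113 112 107]
row160 320 [1.8, 33.0, 17.6] [114 113 109]
row160 321 [2.0, 34.2, 14.9] [114 115 110]
row160 322 [1.9, 35.1, 15.2] [114 114 108]
row160 323 [1.8, 35.8, 16.5] [115 114 109]
row160 324 [1.8, 36.7, 16.7] [113 115 109]
row160 325 [1.8, 37.5, 17.4] [115 114 110]
lips [18.8, -16.6, 80.2] [18.8, 17.9, 80.1]
blank [[41.4, -11.3, 137.5], [44.5, -11.3, 138.6], [50.3, -11.4, 139.0], [41.2, 1.4, 138.0], [44.5, 1.4, 138.4], [50.4, 1.4, 138.4], [41.2, 14.1, 137.8], [44.5, 14.1, 138.6], [50.8, 14.3, 137.5]]
```

View pics/c7.png

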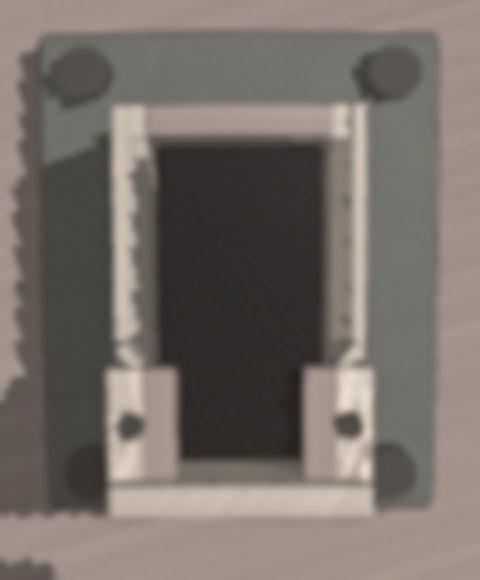

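Emit:
{"name": "play_rows", "arguments": {
  "commands": [
    {"x": 0.031,"y": 0,"z": 0,"wx": 0,"wy": 0,"wz": 0,"grip": 0.2},
    {"x": 0.031,"y": 0,"z": 0,"wx": 0,"wy": 0,"wz": 0,"grip": 0.2},
    {"x": 0.03,"y": 0,"z": 0.015,"wx": 0,"wy": 0,"wz": 0,"grip": 0.2},
    {"x": 0,"y": 0,"z": 0.02,"wx": 0,"wy": 0,"wz": 0,"grip": 0.2},
    {"x": 0,"y": 0,"z": 0.012,"wx": 0,"wy": 0,"wz": 0,"grip": 0.2},
    {"x": 0,"y": 0,"z": 0,"wx": 0,"wy": 0,"wz": 0,"grip": 0.2},
    {"x": 0,"y": 0,"z": 0,"wx": 0,"wy": 0,"wz": 0,"grip": 0.2}
  ]
}}

```text
clock: 7.38
eef_pos: [585.6, 30.3, 54.1]
eef_rot: [3.141, 0.001, 2.841]
wrist_force: [0.1, 0.1, -1.5]
finger_gap: 29.4
```

```bash
cat >> h.py <<'E'
MO=np.array([615.6,20.9]);MA=np.radians(-17.2)
def mag(X):
    e=np.asarray(X)[:2]-MO; return np.round([e@[np.cos(MA),np.sin(MA)],e@[-np.sin(MA),np.cos(MA)],X[2]],2)
def magF(F): return np.round([F[0]*np.cos(MA)+F[1]*np.sin(MA),-F[0]*np.sin(MA)+F[1]*np.cos(MA),F[2]],2)
def st():
    s=manip.read_state();print("mag",mag(s["eef_pos"]),np.degrees(s["eef_rot"]).round(2),"F",magF(s["wrist_force"]),"mom",np.round(s["moment"],2),"gap",round(s["finger_gap"],1),"t",s["clock"])
E
python3 -c "
from h import *
st()"; python3 look.py w8;python3 -c "
from h import *
st()"
```

```text
mag [-31.44   0.13  54.06] [1.7999e+02 5.0000e-02 1.6280e+02] F [ 0.06  0.13 -1.54] mom [ 0.   -0.03 -0.02] gap 29.4 t 7.375
[585.6   30.32  54.06] [1.7999e+02 5.0000e-02 1.6280e+02] F [ 0.09  0.11 -1.54] gap 29.385528202395232 t 7.375
mag [-31.43   0.13  54.1 ] [1.7998e+02 5.0000e-02 1.6280e+02] F [-0.06 -1.1  -1.34] mom [ 0.05  0.04 -0.04] gap 29.6 t 7.425
```

View pics/w8.png

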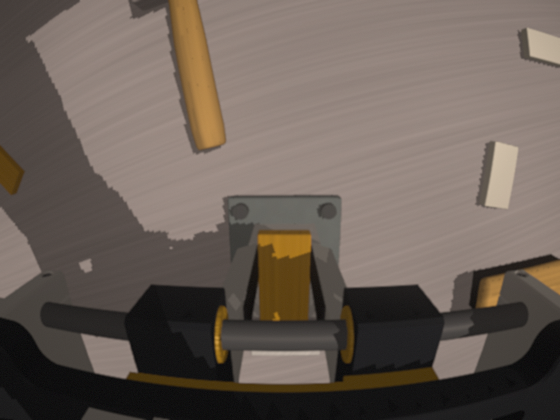

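Emit:
{"name": "play_rows", "arguments": {
  "commands": [
    {"x": 0.0015,"y": 0,"z": 0.006,"wx": 0,"wy": 0,"wz": 0,"grip": 0.2},
    {"x": 0,"y": 0,"z": 0.003,"wx": 0,"wy": 0,"wz": 0,"grip": 0.2},
    {"x": 0,"y": 0,"z": 0.002,"wx": 0,"wy": 0,"wz": 0,"grip": 0.2},
    {"x": 0,"y": 0,"z": 0.002,"wx": 0,"wy": 0,"wz": 0,"grip": 0.2},
    {"x": 0,"y": 0,"z": 0,"wx": 0,"wy": 0,"wz": 0,"grip": 0.2},
    {"x": 0,"y": 0,"z": 0,"wx": 0,"wy": 0,"wz": 0,"grip": 0.2}
  ]
}}

```text
clock: 8.18
eef_pos: [583.8, 30.7, 40.5]
eef_rot: [3.142, 0.0, 2.841]
wrist_force: [-1.4, 0.9, 2.8]
finger_gap: 28.6
```

```bash
python3 -c "
from h import *
st()"
```

```text
mag [-3.333e+01 -4.000e-02  4.054e+01] [180.    0.  162.8] F [-1.6   0.42  2.76] mom [ 0.11  0.4  -0.03] gap 28.6 t 8.175
```

Emit:
{"name": "play_rows", "arguments": {
  "commands": [
    {"x": 0,"y": 0,"z": 0.0015,"wx": 0,"wy": 0,"wz": 0,"grip": 0.2},
    {"x": 0,"y": 0,"z": 0.0015,"wx": 0,"wy": 0,"wz": 0,"grip": 0.2},
    {"x": 0,"y": 0,"z": 0,"wx": 0,"wy": 0,"wz": 0,"grip": 0.2}
  ]
}}

```text
clock: 8.55
eef_pos: [583.8, 30.7, 37.4]
eef_rot: [3.142, 0.0, 2.841]
wrist_force: [-0.5, 0.3, 3.0]
finger_gap: 29.0
```

Emit:
{"name": "play_rows", "arguments": {
  "commands": [
    {"x": 0,"y": 0,"z": 0.0005,"wx": 0,"wy": 0,"wz": 0,"grip": 0.2},
    {"x": 0,"y": 0,"z": 0,"wx": 0,"wy": 0,"wz": 0,"grip": 0.2}
  ]
}}

```text
clock: 8.8
eef_pos: [583.7, 30.7, 36.9]
eef_rot: [3.142, 0.0, 2.841]
wrist_force: [-1.3, 0.5, 3.9]
finger_gap: 29.5
```

Emit:
{"name": "play_rows", "arguments": {
  "commands": [
    {"x": 0,"y": 0,"z": 0.0005,"wx": 0,"wy": 0,"wz": 0,"grip": 0.2},
    {"x": 0,"y": 0,"z": 0,"wx": 0,"wy": 0,"wz": 0,"grip": 0.2}
  ]
}}

```text
clock: 9.05
eef_pos: [583.8, 30.7, 36.5]
eef_rot: [3.142, 0.0, 2.841]
wrist_force: [-0.3, 0.7, 4.2]
finger_gap: 29.5
```

Emit:
{"name": "play_rows", "arguments": {
  "commands": [
    {"x": 0,"y": 0,"z": 0.0005,"wx": 0,"wy": 0,"wz": 0,"grip": 0.2},
    {"x": 0,"y": 0,"z": 0,"wx": 0,"wy": 0,"wz": 0,"grip": 0.2}
  ]
}}

```text
clock: 9.3
eef_pos: [583.8, 30.7, 36.0]
eef_rot: [3.142, 0.0, 2.841]
wrist_force: [-1.6, 0.5, 3.5]
finger_gap: 29.1
```

Emit:
{"name": "play_rows", "arguments": {
  "commands": [
    {"x": 0,"y": 0,"z": 0.0005,"wx": 0,"wy": 0,"wz": 0,"grip": 0.2},
    {"x": 0,"y": 0,"z": 0,"wx": 0,"wy": 0,"wz": 0,"grip": 0.2}
  ]
}}

```text
clock: 9.55
eef_pos: [583.8, 30.7, 35.8]
eef_rot: [3.142, 0.0, 2.841]
wrist_force: [-2.4, 0.6, 7.1]
finger_gap: 29.2
```

```bash
python3 -c "
from h import *
st()"; python3 look.py w9
```

```text
mag [-3.329e+01 -2.000e-02  3.576e+01] [1.800e+02 1.000e-02 1.628e+02] F [-2.45 -0.13  7.09] mom [ 0.11  0.48 -0.02] gap 29.2 t 9.55
[583.8   30.73  35.76] [1.800e+02 1.000e-02 1.628e+02] F [-2.37  0.6   7.09] gap 29.17793897789527 t 9.55
```

View pics/w9.png

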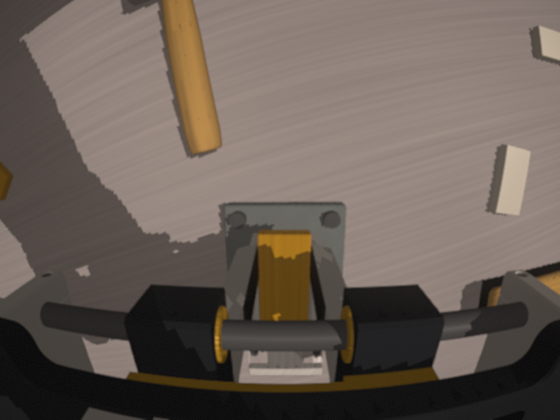

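Emit:
{"name": "play_rows", "arguments": {
  "commands": [
    {"x": -0.001,"y": 0,"z": 0,"wx": 0,"wy": 0,"wz": 0,"grip": 0.2},
    {"x": -0.001,"y": 0,"z": 0,"wx": 0,"wy": 0,"wz": 0,"grip": 0.2},
    {"x": -0.001,"y": 0,"z": 0,"wx": 0,"wy": 0,"wz": 0,"grip": 0.2},
    {"x": -0.001,"y": 0,"z": 0,"wx": 0,"wy": 0,"wz": 0,"grip": 0.2}
  ]
}}

```text
clock: 10.1
eef_pos: [587.3, 29.7, 35.8]
eef_rot: [3.142, -0.001, 2.841]
wrist_force: [-4.3, 1.5, 9.6]
finger_gap: 29.4
```

Emit:
{"name": "play_rows", "arguments": {
  "commands": [
    {"x": -0.001,"y": 0,"z": 0,"wx": 0,"wy": 0,"wz": 0,"grip": 0.2},
    {"x": -0.001,"y": 0,"z": 0,"wx": 0,"wy": 0,"wz": 0,"grip": 0.2},
    {"x": -0.001,"y": 0,"z": 0,"wx": 0,"wy": 0,"wz": 0,"grip": 0.2},
    {"x": -0.001,"y": 0,"z": 0,"wx": 0,"wy": 0,"wz": 0,"grip": 0.2}
  ]
}}

```text
clock: 10.6
eef_pos: [591.1, 28.5, 35.8]
eef_rot: [-3.142, -0.001, 2.841]
wrist_force: [-5.0, 1.5, 9.0]
finger_gap: 29.0
```

```bash
python3 -c "
from h import *
st()"; python3 look.py w10
```

```text
mag [-25.67   0.04  35.76] [-1.800e+02 -4.000e-02  1.628e+02] F [-5.21 -0.08  8.95] mom [0.31 0.98 0.03] gap 29.0 t 10.6
[591.09  28.53  35.76] [-1.800e+02 -4.000e-02  1.628e+02] F [-5.    1.47  8.95] gap 29.005037544216954 t 10.6
```

View pics/w10.png

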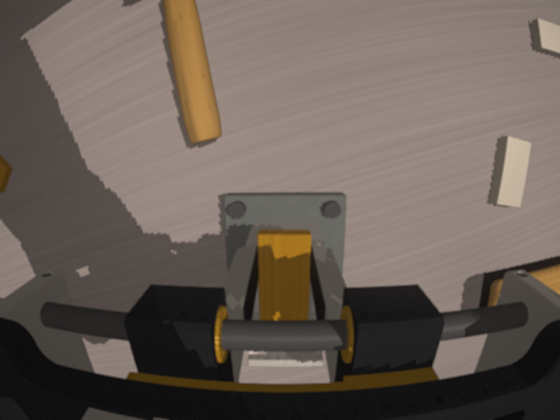

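Emit:
{"name": "play_rows", "arguments": {
  "commands": [
    {"x": -0.001,"y": 0,"z": 0,"wx": 0,"wy": 0,"wz": 0,"grip": 0.2},
    {"x": -0.001,"y": 0,"z": 0,"wx": 0,"wy": 0,"wz": 0,"grip": 0.2},
    {"x": -0.001,"y": 0,"z": 0,"wx": 0,"wy": 0,"wz": 0,"grip": 0.2}
  ]
}}

```text
clock: 11.02
eef_pos: [593.9, 27.6, 35.7]
eef_rot: [3.142, -0.001, 2.841]
wrist_force: [-5.4, 1.8, 9.0]
finger_gap: 29.2
```

Emit:
{"name": "play_rows", "arguments": {
  "commands": [
    {"x": -0.001,"y": 0,"z": 0,"wx": 0,"wy": 0,"wz": 0,"grip": 0.2},
    {"x": -0.001,"y": 0,"z": 0,"wx": 0,"wy": 0,"wz": 0,"grip": 0.2},
    {"x": -0.001,"y": 0,"z": 0,"wx": 0,"wy": 0,"wz": 0,"grip": 0.2}
  ]
}}

```text
clock: 11.4
eef_pos: [596.8, 26.8, 35.7]
eef_rot: [-3.142, -0.001, 2.841]
wrist_force: [-5.3, 1.7, 9.3]
finger_gap: 29.3
```

```bash
python3 -c "
from h import *
st()
for n in('side',):
    im,d=manip.camera(n);c=cv2.resize(im[150:260,240:340],None,fx=6,fy=5,interpolation=cv2.INTER_CUBIC);cv2.imwrite('pics/s1.png',c[:,:,::-1])
"
```

```text
mag [-19.66   0.04  35.74] [-1.800e+02 -4.000e-02  1.628e+02] F [-5.58  0.07  9.33] mom [ 0.36  1.06 -0.  ] gap 29.3 t 11.4
```

View pics/s1.png

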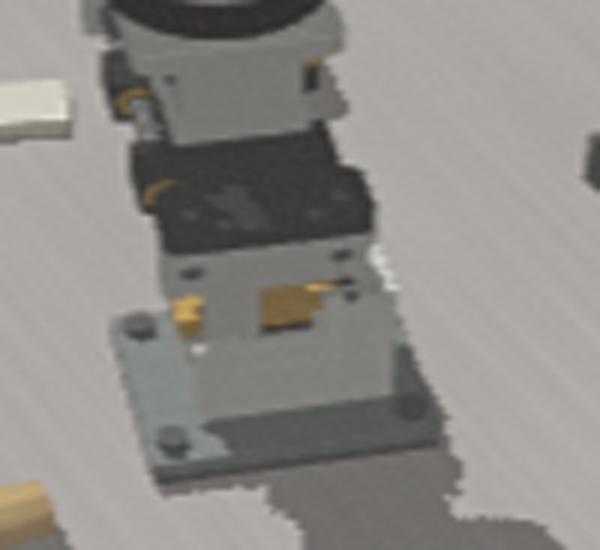

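Emit:
{"name": "play_rows", "arguments": {
  "commands": [
    {"x": -0.001,"y": 0,"z": 0,"wx": 0,"wy": 0,"wz": 0,"grip": 0.2},
    {"x": -0.001,"y": 0,"z": 0,"wx": 0,"wy": 0,"wz": 0,"grip": 0.2},
    {"x": -0.001,"y": 0,"z": 0,"wx": 0,"wy": 0,"wz": 0,"grip": 0.2},
    {"x": -0.001,"y": 0,"z": 0,"wx": 0,"wy": 0,"wz": 0,"grip": 0.2},
    {"x": -0.001,"y": 0,"z": 0,"wx": 0,"wy": 0,"wz": 0,"grip": 0.2}
  ]
}}

```text
clock: 12.08
eef_pos: [601.6, 25.3, 35.8]
eef_rot: [-3.142, -0.001, 2.841]
wrist_force: [-3.8, 1.5, 9.9]
finger_gap: 29.2
```

Emit:
{"name": "play_rows", "arguments": {
  "commands": [
    {"x": -0.001,"y": 0,"z": 0,"wx": 0,"wy": 0,"wz": 0,"grip": 0.2},
    {"x": -0.001,"y": 0,"z": 0,"wx": 0,"wy": 0,"wz": 0,"grip": 0.2},
    {"x": -0.001,"y": 0,"z": 0,"wx": 0,"wy": 0,"wz": 0,"grip": 0.2},
    {"x": -0.001,"y": 0,"z": 0,"wx": 0,"wy": 0,"wz": 0,"grip": 0.2}
  ]
}}

```text
clock: 12.58
eef_pos: [605.4, 24.1, 35.7]
eef_rot: [-3.142, -0.001, 2.841]
wrist_force: [-5.0, 0.8, 7.6]
finger_gap: 28.8
```

Emit:
{"name": "play_rows", "arguments": {
  "commands": [
    {"x": -0.0005,"y": 0,"z": 0,"wx": 0,"wy": 0,"wz": 0,"grip": 0.2},
    {"x": -0.0005,"y": 0,"z": 0,"wx": 0,"wy": 0,"wz": 0,"grip": 0.2}
  ]
}}

```text
clock: 12.82
eef_pos: [606.4, 23.7, 35.5]
eef_rot: [-3.142, -0.001, 2.841]
wrist_force: [-2.5, 0.2, 4.7]
finger_gap: 29.3
```

Emit:
{"name": "play_rows", "arguments": {
  "commands": [
    {"x": -0.0005,"y": 0,"z": 0,"wx": 0,"wy": 0,"wz": 0,"grip": 0.2},
    {"x": -0.0005,"y": 0,"z": 0,"wx": 0,"wy": 0,"wz": 0,"grip": 0.2}
  ]
}}

```text
clock: 13.08
eef_pos: [607.4, 23.3, 35.3]
eef_rot: [-3.142, -0.001, 2.841]
wrist_force: [-3.0, 2.3, 3.9]
finger_gap: 28.7
```

```bash
python3 -c "
from h import *
st()"
```

```text
mag [-8.53 -0.08 35.31] [-1.7999e+02 -3.0000e-02  1.6280e+02] F [-3.52  1.33  3.86] mom [0.21 0.49 0.02] gap 28.7 t 13.075
```

Emit:
{"name": "play_rows", "arguments": {
  "commands": [
    {"x": -0.0005,"y": 0,"z": 0,"wx": 0,"wy": 0,"wz": 0,"grip": 0.2},
    {"x": 0,"y": 0,"z": 0,"wx": 0,"wy": 0,"wz": 0,"grip": 0.2}
  ]
}}

```text
clock: 13.32
eef_pos: [608.1, 23.1, 35.4]
eef_rot: [-3.142, -0.0, 2.841]
wrist_force: [-3.6, 0.7, 4.8]
finger_gap: 29.9
```

Emit:
{"name": "play_rows", "arguments": {
  "commands": [
    {"x": -0.0005,"y": 0,"z": 0,"wx": 0,"wy": 0,"wz": 0,"grip": 0.2},
    {"x": 0,"y": 0,"z": 0,"wx": 0,"wy": 0,"wz": 0,"grip": 0.2}
  ]
}}

```text
clock: 13.58
eef_pos: [608.2, 23.1, 35.3]
eef_rot: [-3.141, -0.001, 2.841]
wrist_force: [-4.7, 2.0, 5.0]
finger_gap: 29.0
```

Emit:
{"name": "play_rows", "arguments": {
  "commands": [
    {"x": -0.0005,"y": 0,"z": 0,"wx": 0,"wy": 0,"wz": 0,"grip": 0.2},
    {"x": 0,"y": 0,"z": 0,"wx": 0,"wy": 0,"wz": 0,"grip": 0.2}
  ]
}}

```text
clock: 13.82
eef_pos: [608.3, 23.1, 35.3]
eef_rot: [-3.141, -0.002, 2.841]
wrist_force: [-7.9, 2.9, 7.5]
finger_gap: 29.3
```

Emit:
{"name": "play_rows", "arguments": {
  "commands": [
    {"x": -0.0005,"y": 0,"z": 0,"wx": 0,"wy": 0,"wz": 0,"grip": 0.2},
    {"x": 0,"y": 0,"z": 0,"wx": 0,"wy": 0,"wz": 0,"grip": 0.2}
  ]
}}

```text
clock: 14.08
eef_pos: [608.3, 23.1, 35.2]
eef_rot: [-3.141, -0.003, 2.842]
wrist_force: [-10.6, 2.2, 8.5]
finger_gap: 29.4
```

Emit:
{"name": "play_rows", "arguments": {
  "commands": [
    {"x": -0.0003,"y": 0,"z": 0,"wx": 0,"wy": 0,"wz": 0,"grip": 0.2},
    {"x": 0,"y": 0,"z": 0,"wx": 0,"wy": 0,"wz": 0,"grip": 0.2}
  ]
}}

```text
clock: 14.32
eef_pos: [608.3, 23.0, 35.1]
eef_rot: [-3.141, -0.004, 2.842]
wrist_force: [-12.6, 2.8, 8.8]
finger_gap: 29.1
```

```bash
python3 -c "
from h import *
st()"; python3 look.py w11
```

```text
mag [-7.65 -0.13 35.11] [-179.96   -0.22  162.81] F [-12.89  -1.08   8.83] mom [0.6  2.45 0.03] gap 29.1 t 14.325
[608.26  23.04  35.11] [-179.96   -0.22  162.81] F [-12.63   2.78   8.83] gap 29.104366778017038 t 14.325
```

View pics/w11.png

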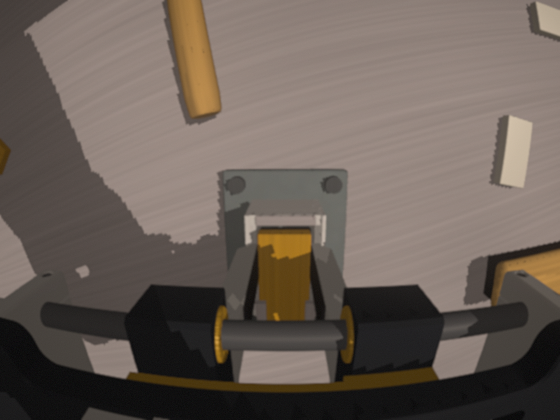

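Emit:
{"name": "play_rows", "arguments": {
  "commands": [
    {"x": 0,"y": 0,"z": 0,"wx": 0,"wy": 0,"wz": 0,"grip": 0.5},
    {"x": 0,"y": 0,"z": 0,"wx": 0,"wy": 0,"wz": 0,"grip": 0.5},
    {"x": 0,"y": 0,"z": 0,"wx": 0,"wy": 0,"wz": 0,"grip": 0.5},
    {"x": 0,"y": 0,"z": -0.015,"wx": 0,"wy": 0,"wz": 0,"grip": 0.5},
    {"x": 0,"y": 0,"z": -0.03,"wx": 0,"wy": 0,"wz": 0,"grip": 0.5},
    {"x": -0.03,"y": 0,"z": -0.03,"wx": 0,"wy": 0,"wz": 0,"grip": 0.5},
    {"x": -0.03,"y": 0,"z": 0,"wx": 0,"wy": 0,"wz": 0,"grip": 0.5},
    {"x": 0,"y": 0,"z": 0,"wx": 0,"wy": 0,"wz": 0,"grip": 0.5},
    {"x": 0,"y": 0,"z": 0,"wx": 0,"wy": 0,"wz": 0,"grip": 0.5}
  ]
}}

```text
clock: 15.5
eef_pos: [666.6, 5.1, 110.5]
eef_rot: [-3.142, -0.0, 2.841]
wrist_force: [0.3, -1.0, -0.3]
finger_gap: 47.0
```

```bash
python3 look.py w12
python3 - <<'E'
from h import *
import pickle
p,q,im,d,i=pickle.load(open("pics/w12.pkl","rb"));R=Ro.from_quat(q)
c=cv2.resize(im[70:225,205:365],None,fx=3.8,fy=3.8,interpolation=cv2.INTER_CUBIC);cv2.imwrite("pics/c12.png",c[:,:,::-1])
def P(u,v):
    cc,dd=wray(u,v,p,R,i); dc=np.cos(np.hypot(u-i["intrinsics"][0,2],v-i["intrinsics"][1,2])/i["intrinsics"][0,0]); return cc+dd*d[v,u]/dc
for v in range(90,212,3): print(v,mag(P(285,v)),end=' ')
E
```

```text
[666.55   5.07 110.55] [-1.800e+02 -3.000e-02  1.628e+02] F [ 0.29 -1.04 -0.31] gap 47.00233544240608 t 15.5
90 [-61.47   1.6    0.95] 93 [-58.58   1.6    0.16] 96 [-53.79   1.54  16.7 ] 99 [-51.11   1.55  15.31] 102 [-48.23   1.55  15.89] 105 [-45.29   1.54  17.38] 108 [-42.59   1.55  16.06] 111 [-39.78   1.55  16.05] 114 [-37.01   1.55  15.48] 117 [-31.99   1.38  64.86] 120 [-29.69   1.39  63.48] 123 [-27.95   1.47  39.86] 126 [-24.77   1.35  75.72] 129 [-22.52   1.35  75.91] 132 [-20.28   1.35  75.72] 135 [-18.04   1.35  76.56] 138 [-15.8    1.35  76.16] 141 [-13.55   1.35  76.01] 144 [-11.31   1.36  75.95] 147 [-9.05  1.36 75.82] 150 [-6.82  1.36 76.15] 153 [-4.49  1.36 74.92] 156 [-2.29  1.36 75.77] 159 [-1.00e-02  1.36e+00  7.54e+01] 162 [ 2.06  1.36 77.56] 165 [ 4.54  1.37 75.31] 168 [ 6.78  1.37 75.54] 171 [ 9.08  1.37 75.41] 174 [11.3   1.37 75.83] 177 [13.52  1.37 76.29] 180 [15.72  1.37 76.92] 183 [18.08  1.37 76.46] 186 [20.58  1.38 75.22] 189 [22.62  1.37 76.78] 192 [25.12  1.38 75.77] 195 [27.43  1.38 75.85] 198 [29.7   1.38 76.16] 201 [31.96  1.38 76.53] 204 [33.62  1.38 79.55] 207 [34.16  1.35 87.13] 210 [36.49  1.35 86.86]
```

View pics/c12.png

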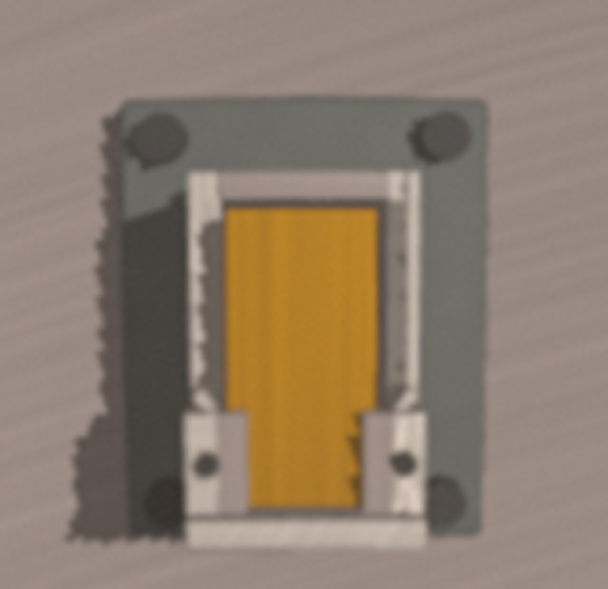

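```bash
python3 -c "
from h import *
plan([432.6,-244.8,80],34.3,13)"
```

```text
pose [666.5   5.2 110.6] [-1.8000e+02 -2.0000e-02  1.6281e+02] F [ 0.4 -0.2 -0.1] gap 47.1 t 15.55
rotvec total [-3.0000e-02 -1.0000e-02  1.2851e+02]
[{"x": 0.0115, "y": -0.0237, "z": 0.0024, "wz": 9.89}, {"x": 0.0073, "y": -0.0253, "z": 0.0024, "wz": 9.89}, {"x": 0.0028, "y": -0.0262, "z": 0.0024, "wz": 9.89}, {"x": -0.0017, "y": -0.0263, "z": 0.0024, "wz": 9.89}, {"x": -0.0062, "y": -0.0256, "z": 0.0024, "wz": 9.89}, {"x": -0.0105, "y": -0.0241, "z": 0.0024, "wz": 9.89}, {"x": -0.0145, "y": -0.022, "z": 0.0024, "wz": 9.89}, {"x": -0.0181, "y": -0.0192, "z": 0.0024, "wz": 9.89}, {"x": -0.0211, "y": -0.0158, "z": 0.0024, "wz": 9.89}, {"x": -0.0235, "y": -0.0119, "z": 0.0024, "wz": 9.89}, {"x": -0.0252, "y": -0.0077, "z": 0.0024, "wz": 9.89}, {"x": -0.0261, "y": -0.0033, "z": 0.0024, "wz": 9.89}, {"x": -0.0263, "y": 0.0012, "z": 0.0024, "wz": 9.89}]
```

Emit:
{"name": "play_rows", "arguments": {
  "commands": [
    {"x": 0.0115,"y": -0.0237,"z": 0.0,"wx": 0,"wy": 0,"wz": 9.89,"grip": 0.55},
    {"x": 0.0073,"y": -0.0253,"z": 0.0,"wx": 0,"wy": 0,"wz": 9.89,"grip": 0.55},
    {"x": 0.0028,"y": -0.0262,"z": 0.0,"wx": 0,"wy": 0,"wz": 9.89,"grip": 0.55},
    {"x": -0.0017,"y": -0.0263,"z": 0.0,"wx": 0,"wy": 0,"wz": 9.89,"grip": 0.55},
    {"x": -0.0062,"y": -0.0256,"z": 0.0,"wx": 0,"wy": 0,"wz": 9.89,"grip": 0.55},
    {"x": -0.0105,"y": -0.0241,"z": 0.0,"wx": 0,"wy": 0,"wz": 9.89,"grip": 0.55},
    {"x": -0.0145,"y": -0.022,"z": 0.0,"wx": 0,"wy": 0,"wz": 9.89,"grip": 0.55},
    {"x": -0.0181,"y": -0.0192,"z": 0.005,"wx": 0,"wy": 0,"wz": 9.89,"grip": 0.55},
    {"x": -0.0211,"y": -0.0158,"z": 0.01,"wx": 0,"wy": 0,"wz": 9.89,"grip": 0.55},
    {"x": -0.0235,"y": -0.0119,"z": 0.015,"wx": 0,"wy": 0,"wz": 9.89,"grip": 0.55},
    {"x": -0.0252,"y": -0.0077,"z": 0.02,"wx": 0,"wy": 0,"wz": 9.89,"grip": 0.55},
    {"x": -0.0261,"y": -0.0033,"z": 0.02,"wx": 0,"wy": 0,"wz": 9.89,"grip": 0.55},
    {"x": -0.0263,"y": 0.0012,"z": 0.01,"wx": 0,"wy": 0,"wz": 9.89,"grip": 0.55},
    {"x": 0,"y": 0,"z": 0,"wx": 0,"wy": 0,"wz": 0,"grip": 0.55},
    {"x": 0,"y": 0,"z": 0,"wx": 0,"wy": 0,"wz": 0,"grip": 0.55},
    {"x": 0,"y": 0,"z": 0,"wx": 0,"wy": 0,"wz": 0,"grip": 0.55}
  ]
}}

```text
clock: 17.55
eef_pos: [433.6, -244.4, 31.0]
eef_rot: [3.141, -0.0, 0.6]
wrist_force: [-0.2, -0.7, 0.1]
finger_gap: 51.5
```

```bash
python3 look.py w13; python3 blank.py w13
```

```text
[ 433.62 -244.43   30.99] [ 1.7995e+02 -2.0000e-02  3.4390e+01] F [-0.16 -0.65  0.15] gap 51.53733956432773 t 17.55
[[392. 329.]] [ 412.6 -372.9] [54.6 12.5] 49.7
[[282. 219.]] [ 441.  -237.1] [60.  29.7] 33.41
[[43. 62.]] [436.3  12.6] [ 23.6 140. ] 84.65
```

View pics/w13.png

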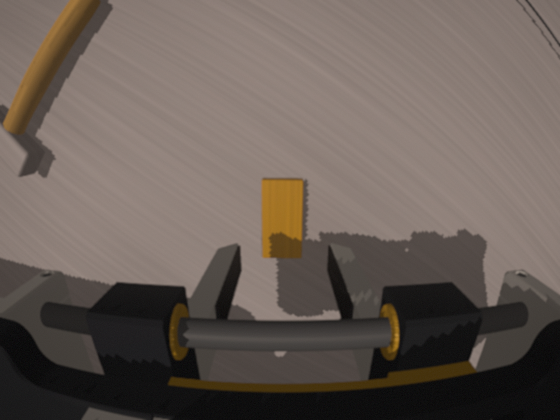

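Emit:
{"name": "play_rows", "arguments": {
  "commands": [
    {"x": -0.0005,"y": -0.0025,"z": 0.02,"wx": 0,"wy": 0,"wz": 0.8,"grip": 0.55},
    {"x": 0,"y": 0,"z": 0.02,"wx": 0,"wy": 0,"wz": 0,"grip": 0.55},
    {"x": 0,"y": 0,"z": 0.013,"wx": 0,"wy": 0,"wz": 0,"grip": 0.55},
    {"x": 0,"y": 0,"z": 0.003,"wx": 0,"wy": 0,"wz": 0,"grip": 0.55},
    {"x": 0,"y": 0,"z": 0.0025,"wx": 0,"wy": 0,"wz": 0,"grip": 0.55},
    {"x": 0,"y": 0,"z": 0,"wx": 0,"wy": 0,"wz": 0,"grip": 0.55}
  ]
}}

```text
clock: 18.35
eef_pos: [431.4, -243.3, -27.7]
eef_rot: [3.141, -0.0, 0.584]
wrist_force: [0.6, 0.1, -0.0]
finger_gap: 51.6
```

```bash
python3 look.py w14; python3 blank.py w14
```

```text
[ 431.39 -243.31  -27.66] [ 1.7996e+02 -1.0000e-02  3.3430e+01] F [ 0.56  0.12 -0.04] gap 51.631707896231056 t 18.35
[[392. 327.]] [ 430.2 -328.7] [41.3  8.6] 54.49
[[285. 250.]] [ 441.  -236.6] [59.7 29.9] 33.47
[[10. 22.]] [466.4  14.8] [24.2 42.5] 83.2
```

View pics/w14.png

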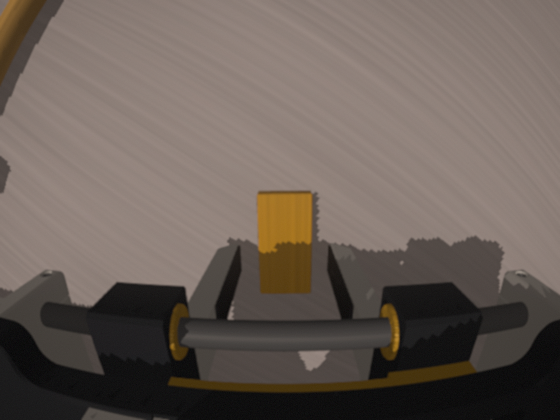

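Emit:
{"name": "play_rows", "arguments": {
  "commands": [
    {"x": 0,"y": 0,"z": 0,"wx": 0,"wy": 0,"wz": 0,"grip": 0.2},
    {"x": 0,"y": 0,"z": 0,"wx": 0,"wy": 0,"wz": 0,"grip": 0.2},
    {"x": 0,"y": 0,"z": 0,"wx": 0,"wy": 0,"wz": 0,"grip": 0.2},
    {"x": 0,"y": 0,"z": 0,"wx": 0,"wy": 0,"wz": 0,"grip": 0.2},
    {"x": 0,"y": 0,"z": -0.02,"wx": 0,"wy": 0,"wz": 0,"grip": 0.2},
    {"x": 0,"y": 0,"z": -0.04,"wx": 0,"wy": 0,"wz": 0,"grip": 0.2}
  ],
  "squeeze": 60
}}

```text
clock: 19.15
eef_pos: [430.1, -242.5, 31.3]
eef_rot: [-3.138, 0.001, 0.583]
wrist_force: [0.0, -0.7, -1.2]
finger_gap: 29.1
```

```bash
python3 -c "
from h import *
plan([581.2,31.5,100],-17.2,9,cmd=[431.3,-243.3,32.3])"
```

```text
pose [ 431.3 -243.3   32.3] [-1.7981e+02  8.0000e-02  3.3430e+01] F [ 0.  -0.7 -1.2] gap 29.1 t 19.15
rotvec total [-0.14  0.16 50.63]
[{"x": 0.0307, "y": -0.0163, "z": -0.0075, "wz": 5.63}, {"x": 0.029, "y": -0.0193, "z": -0.0075, "wz": 5.63}, {"x": 0.0269, "y": -0.022, "z": -0.0075, "wz": 5.63}, {"x": 0.0247, "y": -0.0245, "z": -0.0075, "wz": 5.63}, {"x": 0.0221, "y": -0.0268, "z": -0.0075, "wz": 5.63}, {"x": 0.0194, "y": -0.0289, "z": -0.0075, "wz": 5.63}, {"x": 0.0165, "y": -0.0306, "z": -0.0075, "wz": 5.63}, {"x": 0.0134, "y": -0.0321, "z": -0.0075, "wz": 5.63}, {"x": 0.0102, "y": -0.0333, "z": -0.0075, "wz": 5.63}]
```

Emit:
{"name": "play_rows", "arguments": {
  "commands": [
    {"x": 0.0307,"y": -0.0163,"z": -0.015,"wx": 0,"wy": 0,"wz": 5.63,"grip": 0.2},
    {"x": 0.029,"y": -0.0193,"z": -0.015,"wx": 0,"wy": 0,"wz": 5.63,"grip": 0.2},
    {"x": 0.0269,"y": -0.022,"z": -0.015,"wx": 0,"wy": 0,"wz": 5.63,"grip": 0.2},
    {"x": 0.0247,"y": -0.0245,"z": -0.015,"wx": 0,"wy": 0,"wz": 5.63,"grip": 0.2},
    {"x": 0.0221,"y": -0.0268,"z": -0.0077,"wx": 0,"wy": 0,"wz": 5.63,"grip": 0.2},
    {"x": 0.0194,"y": -0.0289,"z": 0,"wx": 0,"wy": 0,"wz": 5.63,"grip": 0.2},
    {"x": 0.0165,"y": -0.0306,"z": 0,"wx": 0,"wy": 0,"wz": 5.63,"grip": 0.2},
    {"x": 0.0134,"y": -0.0321,"z": 0,"wx": 0,"wy": 0,"wz": 5.63,"grip": 0.2},
    {"x": 0.0102,"y": -0.0333,"z": 0,"wx": 0,"wy": 0,"wz": 5.63,"grip": 0.2},
    {"x": 0,"y": 0,"z": 0,"wx": 0,"wy": 0,"wz": 0,"grip": 0.2},
    {"x": 0,"y": 0,"z": 0,"wx": 0,"wy": 0,"wz": 0,"grip": 0.2},
    {"x": 0,"y": 0,"z": 0,"wx": 0,"wy": 0,"wz": 0,"grip": 0.2}
  ]
}}

```text
clock: 20.65
eef_pos: [580.8, 30.8, 99.6]
eef_rot: [3.141, 0.0, -0.301]
wrist_force: [-0.2, 0.3, -0.7]
finger_gap: 29.5
```

```bash
python3 look.py w15
python3 - <<'E'
from h import *
import pickle
st()
p,q,im,d,i=pickle.load(open("pics/w15.pkl","rb"));R=Ro.from_quat(q)
def P(u,v):
    cc,dd=wray(u,v,p,R,i); dc=np.cos(np.hypot(u-i["intrinsics"][0,2],v-i["intrinsics"][1,2])/i["intrinsics"][0,0]); return cc+dd*d[v,u]/dc
for v in range(90,330,4): print(v,mag(P(285,v)),im[v,285],end=' ')
E
```

```text
[580.77  30.84  99.61] [ 1.7999e+02  1.0000e-02 -1.7260e+01] F [-0.24  0.26 -0.71] gap 29.53808936707596 t 20.65
mag [-36.15  -0.76  99.67] [ 1.7999e+02  1.0000e-02 -1.7270e+01] F [-0.01  0.05 -1.7 ] mom [0.02 0.15 0.01] gap 29.1 t 20.7
90 [76.23 -1.47  1.49] [158 143 134] 94 [72.38 -1.46  1.62] [162 147 140] 98 [68.6  -1.46  1.39] [162 147 140] 102 [64.86 -1.46  0.63] [161 145 137] 106 [61.09 -1.46  0.12] [160 145 137] 110 [ 3.6790e+01 -2.9000e-01  3.0797e+02] [130 117 111] 114 [52.63 -1.4  15.84] [105 105  98] 118 [48.99 -1.39 16.67] [72 71 66] 122 [45.42 -1.39 16.01] [73 70 66] 126 [41.83 -1.39 16.39] [88 85 79] 130 [37.89 -1.12 86.48] [131 122 114] 134 [35.16 -1.12 85.67] [117 109 103] 138 [32.27 -1.15 77.66] [109  79  36] 142 [29.38 -1.16 76.1 ] [109  79  35] 146 [26.54 -1.15 76.48] [108  78  34] 150 [23.65 -1.15 75.73] [108  78  33] 154 [20.78 -1.15 75.72] [107  77  35] 158 [17.96 -1.15 76.46] [107  78  34] 162 [15.03 -1.15 75.74] [108  78  32] 166 [12.07 -1.15 75.06] [108  78  33] 170 [ 9.19 -1.15 75.28] [107  77  31] 174 [ 6.47 -1.14 76.66] [107  78  33] 178 [ 3.43 -1.15 75.6
[... 854 characters left out ...]
 [102  73  27] 266 [-37.61  -0.92 138.3 ] [102  73  27] 270 [-39.81  -0.92 138.96] [101  72  26] 274 [-42.17  -0.92 139.31] [181 127  34] 278 [-45.2   -0.92 138.3 ] [180 127  30] 282 [-47.25  -0.92 139.39] [181 127  32] 286 [-50.56  -0.92 138.02] [179 126  33] 290 [-52.98  -0.92 138.47] [179 126  30] 294 [-130.67   -1.44    0.96] [156 137 127] 298 [-135.52   -1.44    1.1 ] [157 141 133] 302 [-140.87   -1.44    0.5 ] [161 145 137] 306 [-145.73   -1.44    0.86] [160 145 138] 310 [-150.85   -1.45    0.91] [159 142 135] 314 [-156.14   -1.45    0.82] [158 143 135] 318 [-161.39   -1.45    0.91] [155 140 133] 322 [ -8.07  -0.55 240.32] [41 38 36] 326 [ 3.6790e+01 -2.9000e-01  3.0797e+02] [43 39 39]
```

View pics/w15.png

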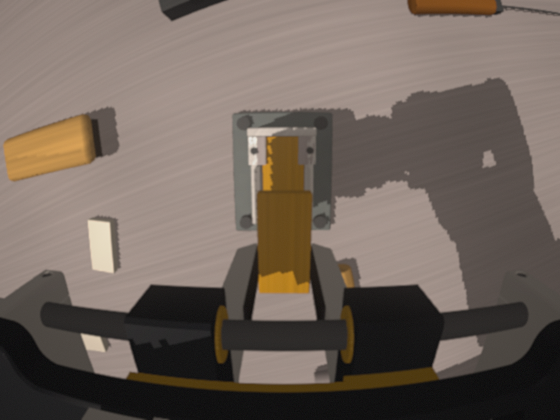

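Run:
```python
from h import *
import pickle
p,q,im,d,i=pickle.load(open("pics/w15.pkl","rb"));R=Ro.from_quat(q)
g=cv2.cvtColor(im,cv2.COLOR_RGB2GRAY).astype(int)
print("row132",[(u,g[132,u]) for u in list(range(243,254))+list(range(311,322))])
print("row150",[(u,g[150,u]) for u in list(range(244,270))+list(range(298,320))])
print("row240",[(u,tuple(im[225,u])) for u in list(range(252,263))+list(range(306,316))])
for u in (247.5,316.5): print("back wall top",u,mag(wplane(u,131,86,p,R,i)))
for u in (257.5,311): print("blank",u,mag(wplane(u,225,138.3,p,R,i)),mag(wplane(u,200,138.3,p,R,i)))
c=cv2.resize(im[105:300,220:350],None,fx=4,fy=3,interpolation=cv2.INTER_CUBIC);cv2.imwrite("pics/c15.png",c[:,:,::-1])
```

```text
row132 [(243, np.int64(115)), (244, np.int64(113)), (245, np.int64(114)), (246, np.int64(133)), (247, np.int64(169)), (248, np.int64(193)), (249, np.int64(201)), (250, np.int64(201)), (251, np.int64(200)), (252, np.int64(200)), (253, np.int64(198)), (311, np.int64(110)), (312, np.int64(111)), (313, np.int64(111)), (314, np.int64(110)), (315, np.int64(104)), (316, np.int64(89)), (317, np.int64(73)), (318, np.int64(67)), (319, np.int64(68)), (320, np.int64(70)), (321, np.int64(68))]
row150 [(244, np.int64(116)), (245, np.int64(116)), (246, np.int64(114)), (247, np.int64(129)), (248, np.int64(164)), (249, np.int64(181)), (250, np.int64(152)), (251, np.int64(104)), (252, np.int64(81)), (253, np.int64(81)), (254, np.int64(83)), (255, np.int64(81)), (256, np.int64(85)), (257, np.int64(105)), (258, np.int64(137)), (259, np.int64(157)), (260, np.int64(163)), (261, np.int64(165)), (262, np.int64(166)), (263, np.int64(163)), (264, np.int64(159)), (265, np.int64(135)), (266, np.int64(102)), (267, np.int64(96)), (268, np.int64(119)), (269, np.int64(138)), (298, np.int64(87)), (299, np.int64(92))
[... 1022 characters left out ...]
(103), np.uint8(74), np.uint8(31))), (307, (np.uint8(104), np.uint8(75), np.uint8(29))), (308, (np.uint8(106), np.uint8(76), np.uint8(29))), (309, (np.uint8(105), np.uint8(76), np.uint8(29))), (310, (np.uint8(103), np.uint8(76), np.uint8(40))), (311, (np.uint8(102), np.uint8(86), np.uint8(67))), (312, (np.uint8(106), np.uint8(99), np.uint8(90))), (313, (np.uint8(105), np.uint8(103), np.uint8(97))), (314, (np.uint8(97), np.uint8(94), np.uint8(88))), (315, (np.uint8(87), np.uint8(83), np.uint8(78)))]
back wall top 247.5 [37.47 24.29 86.  ]
back wall top 316.5 [ 37.38 -22.46  86.  ]
blank 257.5 [-13.32  14.08 138.3 ] [  0.61  13.78 138.3 ]
blank 311 [-13.35 -15.09 138.3 ] [  0.58 -14.81 138.3 ]
```

View pics/c15.png

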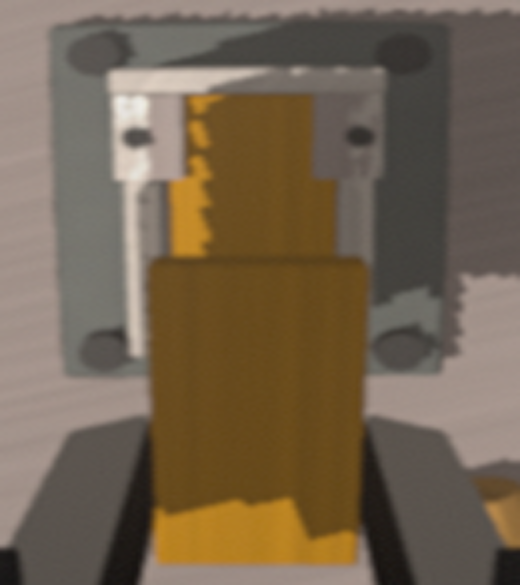

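Emit:
{"name": "play_rows", "arguments": {
  "commands": [
    {"x": 0.002,"y": -0.0014,"z": 0.02,"wx": 0,"wy": 0,"wz": 0,"grip": 0.2},
    {"x": 0,"y": 0,"z": 0.02,"wx": 0,"wy": 0,"wz": 0,"grip": 0.2},
    {"x": 0,"y": 0,"z": 0.008,"wx": 0,"wy": 0,"wz": 0,"grip": 0.2},
    {"x": 0,"y": 0,"z": 0.002,"wx": 0,"wy": 0,"wz": 0,"grip": 0.2},
    {"x": 0,"y": 0,"z": 0.002,"wx": 0,"wy": 0,"wz": 0,"grip": 0.2},
    {"x": 0,"y": 0,"z": 0.002,"wx": 0,"wy": 0,"wz": 0,"grip": 0.2},
    {"x": 0,"y": 0,"z": 0,"wx": 0,"wy": 0,"wz": 0,"grip": 0.2}
  ]
}}

```text
clock: 21.58
eef_pos: [583.8, 32.3, 46.2]
eef_rot: [-3.141, -0.001, -0.301]
wrist_force: [-1.6, -0.9, 1.7]
finger_gap: 29.4
```

```bash
python3 -c "
from h import *
st()"; python3 look.py w16
```

```text
mag [-33.8    1.49  46.17] [-1.7999e+02 -6.0000e-02 -1.7240e+01] F [-1.23 -1.33  1.73] mom [-0.12  0.3   0.02] gap 29.4 t 21.575
[583.75  32.32  46.17] [-1.7999e+02 -6.0000e-02 -1.7240e+01] F [-1.57 -0.9   1.73] gap 29.379671402571155 t 21.575
```

View pics/w16.png

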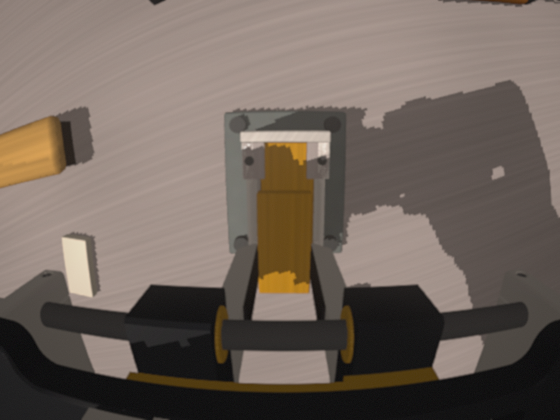

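Emit:
{"name": "play_rows", "arguments": {
  "commands": [
    {"x": 0,"y": 0,"z": 0.002,"wx": 0,"wy": 0,"wz": 0,"grip": 0.2},
    {"x": 0,"y": 0,"z": 0.002,"wx": 0,"wy": 0,"wz": 0,"grip": 0.2},
    {"x": 0,"y": 0,"z": 0.002,"wx": 0,"wy": 0,"wz": 0,"grip": 0.2},
    {"x": 0,"y": 0,"z": 0.0015,"wx": 0,"wy": 0,"wz": 0,"grip": 0.2},
    {"x": 0,"y": 0,"z": 0.001,"wx": 0,"wy": 0,"wz": 0,"grip": 0.2},
    {"x": 0,"y": 0,"z": 0,"wx": 0,"wy": 0,"wz": 0,"grip": 0.2}
  ]
}}

```text
clock: 22.38
eef_pos: [583.6, 32.4, 37.1]
eef_rot: [-3.141, -0.0, -0.301]
wrist_force: [2.3, -0.2, 3.8]
finger_gap: 29.3
```

Emit:
{"name": "play_rows", "arguments": {
  "commands": [
    {"x": 0,"y": 0,"z": 0.0005,"wx": 0,"wy": 0,"wz": 0,"grip": 0.2},
    {"x": 0,"y": 0,"z": 0,"wx": 0,"wy": 0,"wz": 0,"grip": 0.2}
  ]
}}

```text
clock: 22.62
eef_pos: [583.6, 32.3, 36.7]
eef_rot: [-3.142, -0.0, -0.301]
wrist_force: [2.2, -0.4, 3.3]
finger_gap: 28.7
```

```bash
python3 -c "
from h import *
st()"
```

```text
mag [-33.96   1.46  36.73] [-1.800e+02 -2.000e-02 -1.724e+01] F [2.2  0.28 3.35] mom [-0.15 -0.34  0.02] gap 28.7 t 22.625
```

Emit:
{"name": "play_rows", "arguments": {
  "commands": [
    {"x": 0,"y": 0,"z": 0.0005,"wx": 0,"wy": 0,"wz": 0,"grip": 0.2},
    {"x": 0,"y": 0,"z": 0,"wx": 0,"wy": 0,"wz": 0,"grip": 0.2}
  ]
}}

```text
clock: 22.88
eef_pos: [583.5, 32.4, 36.2]
eef_rot: [-3.142, -0.0, -0.301]
wrist_force: [2.5, -0.6, 4.2]
finger_gap: 29.2
```

Emit:
{"name": "play_rows", "arguments": {
  "commands": [
    {"x": 0,"y": 0,"z": 0.0005,"wx": 0,"wy": 0,"wz": 0,"grip": 0.2},
    {"x": 0,"y": 0,"z": 0,"wx": 0,"wy": 0,"wz": 0,"grip": 0.2}
  ]
}}

```text
clock: 23.12
eef_pos: [583.5, 32.3, 35.7]
eef_rot: [-3.141, -0.0, -0.301]
wrist_force: [3.1, -0.4, 4.8]
finger_gap: 29.1
```

```bash
python3 -c "
from h import *
st()"
```

```text
mag [-34.     1.46  35.69] [-1.7999e+02 -2.0000e-02 -1.7250e+01] F [3.14 0.52 4.83] mom [-0.14 -0.56  0.  ] gap 29.1 t 23.125
```

```bash
python3 look.py w17
python3 - <<'E'
from h import *
import pickle
for f in("w15","w16","w17"):
    p,q,im,d,i=pickle.load(open(f"pics/{f}.pkl","rb"));R=Ro.from_quat(q)
    def P(u,v):
        cc,dd=wray(u,v,p,R,i); dc=np.cos(np.hypot(u-i["intrinsics"][0,2],v-i["intrinsics"][1,2])/i["intrinsics"][0,0]); return cc+dd*d[v,u]/dc
    pts=np.array([mag(P(u,v)) for v in range(200,288,2) for u in range(268,302,2)])
    pts=pts[abs(pts[:,2]-np.median(pts[:,2]))<5]
    k=np.polyfit(pts[:,0],pts[:,2],1);print(f,"slope deg",np.degrees(k[0]),"z at -35",np.polyval(k,-35),"tcp z",p[2])
    q1=np.array([mag(P(u,v)) for v in range(146,184,2) for u in range(272,298,2)])
    print("first",np.polyfit(q1[:,0],q1[:,2],1)[0],np.median(q1[:,2]))
E
```

```text
[583.55  32.34  35.69] [-1.7999e+02 -2.0000e-02 -1.7250e+01] F [ 3.15 -0.43  4.83] gap 29.143101020592358 t 23.125
w15 slope deg -0.14959783011776037 z at -35 138.35172619745342 tcp z 99.60945342227673
first 0.3401458817231282 76.28
w16 slope deg 0.10263624417012045 z at -35 84.9060269958427 tcp z 46.17153809796469
first -0.009238225436353963 75.02
w17 slope deg 0.24046627293915096 z at -35 74.433196143345 tcp z 35.689512152963744
first 0.6500356946578503 64.75
```

View pics/w17.png

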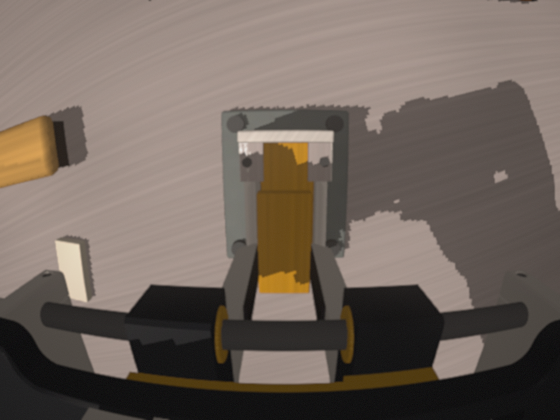

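Emit:
{"name": "play_rows", "arguments": {
  "commands": [
    {"x": 0,"y": 0,"z": 0.0005,"wx": 0,"wy": 0,"wz": 0,"grip": 0.2},
    {"x": 0,"y": 0,"z": 0,"wx": 0,"wy": 0,"wz": 0,"grip": 0.2}
  ]
}}

```text
clock: 23.42
eef_pos: [583.5, 32.4, 35.4]
eef_rot: [-3.142, -0.0, -0.301]
wrist_force: [1.6, -1.6, 6.5]
finger_gap: 29.1
```

Emit:
{"name": "play_rows", "arguments": {
  "commands": [
    {"x": 0,"y": 0,"z": 0.0003,"wx": 0,"wy": 0,"wz": 0,"grip": 0.2},
    {"x": 0,"y": 0,"z": 0,"wx": 0,"wy": 0,"wz": 0,"grip": 0.2}
  ]
}}

```text
clock: 23.68
eef_pos: [583.5, 32.4, 35.4]
eef_rot: [-3.142, -0.0, -0.301]
wrist_force: [0.2, -0.6, 9.3]
finger_gap: 29.2
```

```bash
python3 -c "
from h import *
st()"
```

```text
mag [-34.01   1.47  35.36] [-1.800e+02 -2.000e-02 -1.724e+01] F [ 0.36 -0.56  9.32] mom [-0.16 -0.01  0.04] gap 29.2 t 23.675
```

Emit:
{"name": "play_rows", "arguments": {
  "commands": [
    {"x": 0.001,"y": 0,"z": 0,"wx": 0,"wy": 0,"wz": 0,"grip": 0.2},
    {"x": 0.001,"y": 0,"z": 0,"wx": 0,"wy": 0,"wz": 0,"grip": 0.2},
    {"x": 0.001,"y": 0,"z": 0,"wx": 0,"wy": 0,"wz": 0,"grip": 0.2},
    {"x": 0.001,"y": 0,"z": 0,"wx": 0,"wy": 0,"wz": 0,"grip": 0.2}
  ]
}}

```text
clock: 24.18
eef_pos: [586.0, 31.7, 35.3]
eef_rot: [3.141, 0.003, -0.301]
wrist_force: [-9.8, 3.7, 17.1]
finger_gap: 29.2
```

Emit:
{"name": "play_rows", "arguments": {
  "commands": [
    {"x": 0.001,"y": 0,"z": 0,"wx": 0,"wy": 0,"wz": 0,"grip": 0.2},
    {"x": 0.001,"y": 0,"z": 0,"wx": 0,"wy": 0,"wz": 0,"grip": 0.2},
    {"x": 0.001,"y": 0,"z": 0,"wx": 0,"wy": 0,"wz": 0,"grip": 0.2},
    {"x": 0.001,"y": 0,"z": 0,"wx": 0,"wy": 0,"wz": 0,"grip": 0.2}
  ]
}}

```text
clock: 24.68
eef_pos: [589.8, 30.6, 35.3]
eef_rot: [3.141, 0.003, -0.301]
wrist_force: [-9.6, 2.1, 17.2]
finger_gap: 29.1
```

```bash
python3 -c "
from h import *
st()"; python3 look.py w18
```

```text
mag [-27.51   1.66  35.33] [179.99   0.18 -17.23] F [-9.82 -0.87 17.24] mom [0.57 2.1  0.05] gap 29.1 t 24.675
[589.81  30.62  35.33] [179.99   0.18 -17.23] F [-9.63  2.07 17.24] gap 29.086668145611462 t 24.675
```

View pics/w18.png

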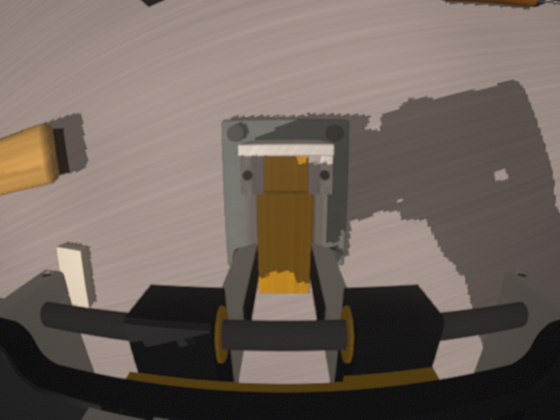

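Emit:
{"name": "play_rows", "arguments": {
  "commands": [
    {"x": 0.0005,"y": 0,"z": -0.0008,"wx": 0,"wy": 0,"wz": 0,"grip": 0.2},
    {"x": 0.0005,"y": 0,"z": 0,"wx": 0,"wy": 0,"wz": 0,"grip": 0.2}
  ]
}}

```text
clock: 24.98
eef_pos: [590.9, 30.1, 35.4]
eef_rot: [3.141, 0.003, -0.301]
wrist_force: [-4.9, 2.1, 7.9]
finger_gap: 29.5
```

```bash
python3 -c "
from h import *
st()"
```

```text
mag [-26.28   1.49  35.38] [ 1.7998e+02  1.6000e-01 -1.7230e+01] F [-5.26  0.55  7.86] mom [ 0.33  1.04 -0.02] gap 29.5 t 24.975
```

Emit:
{"name": "play_rows", "arguments": {
  "commands": [
    {"x": 0.001,"y": 0,"z": 0,"wx": 0,"wy": 0,"wz": 0,"grip": 0.2},
    {"x": 0.001,"y": 0,"z": 0,"wx": 0,"wy": 0,"wz": 0,"grip": 0.2},
    {"x": 0.001,"y": 0,"z": 0,"wx": 0,"wy": 0,"wz": 0,"grip": 0.2}
  ]
}}

```text
clock: 25.35
eef_pos: [593.8, 29.2, 35.4]
eef_rot: [3.141, 0.003, -0.301]
wrist_force: [-5.3, 1.5, 8.5]
finger_gap: 29.4
```

Emit:
{"name": "play_rows", "arguments": {
  "commands": [
    {"x": 0.001,"y": 0,"z": 0,"wx": 0,"wy": 0,"wz": 0,"grip": 0.2},
    {"x": 0.001,"y": 0,"z": 0,"wx": 0,"wy": 0,"wz": 0,"grip": 0.2},
    {"x": 0.001,"y": 0,"z": 0,"wx": 0,"wy": 0,"wz": 0,"grip": 0.2}
  ]
}}

```text
clock: 25.72
eef_pos: [596.7, 28.3, 35.4]
eef_rot: [3.141, 0.003, -0.301]
wrist_force: [-5.5, 1.9, 8.6]
finger_gap: 29.2
```

Emit:
{"name": "play_rows", "arguments": {
  "commands": [
    {"x": 0.001,"y": 0,"z": 0,"wx": 0,"wy": 0,"wz": 0,"grip": 0.2},
    {"x": 0.001,"y": 0,"z": 0,"wx": 0,"wy": 0,"wz": 0,"grip": 0.2},
    {"x": 0.001,"y": 0,"z": 0,"wx": 0,"wy": 0,"wz": 0,"grip": 0.2}
  ]
}}

```text
clock: 26.1
eef_pos: [599.6, 27.4, 35.4]
eef_rot: [3.141, 0.003, -0.301]
wrist_force: [-3.8, 2.3, 7.4]
finger_gap: 29.1
```

```bash
python3 -c "
from h import *
st()"; python3 look.py w19
```

```text
mag [-17.21   1.43  35.39] [ 1.7998e+02  1.5000e-01 -1.7240e+01] F [-4.27  1.12  7.45] mom [0.31 1.05 0.  ] gap 29.1 t 26.1
[599.58  27.36  35.39] [ 1.7998e+02  1.5000e-01 -1.7240e+01] F [-3.75  2.34  7.45] gap 29.09486092882563 t 26.1
```

View pics/w19.png

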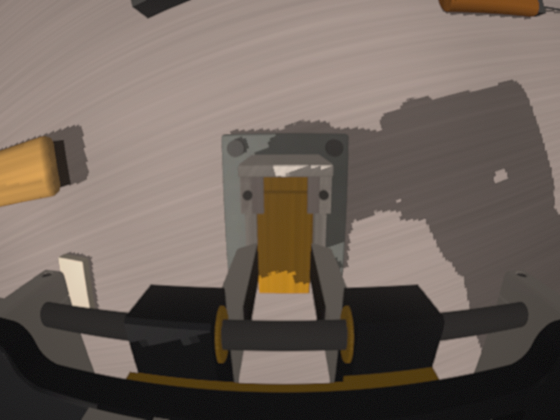

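Emit:
{"name": "play_rows", "arguments": {
  "commands": [
    {"x": 0.001,"y": 0,"z": 0,"wx": 0,"wy": 0,"wz": 0,"grip": 0.2},
    {"x": 0.001,"y": 0,"z": 0,"wx": 0,"wy": 0,"wz": 0,"grip": 0.2},
    {"x": 0.001,"y": 0,"z": 0,"wx": 0,"wy": 0,"wz": 0,"grip": 0.2},
    {"x": 0.001,"y": 0,"z": 0,"wx": 0,"wy": 0,"wz": 0,"grip": 0.2},
    {"x": 0.001,"y": 0,"z": 0,"wx": 0,"wy": 0,"wz": 0,"grip": 0.2},
    {"x": 0.0005,"y": 0,"z": 0,"wx": 0,"wy": 0,"wz": 0,"grip": 0.2}
  ]
}}

```text
clock: 26.9
eef_pos: [604.8, 25.7, 35.4]
eef_rot: [3.141, 0.003, -0.301]
wrist_force: [-5.1, 0.7, 8.3]
finger_gap: 29.2
```

Emit:
{"name": "play_rows", "arguments": {
  "commands": [
    {"x": 0.0005,"y": 0,"z": 0,"wx": 0,"wy": 0,"wz": 0,"grip": 0.2},
    {"x": 0.0005,"y": 0,"z": 0,"wx": 0,"wy": 0,"wz": 0,"grip": 0.2}
  ]
}}

```text
clock: 27.15
eef_pos: [605.8, 25.4, 35.4]
eef_rot: [3.141, 0.003, -0.301]
wrist_force: [-4.3, 2.2, 7.4]
finger_gap: 29.4
```

Emit:
{"name": "play_rows", "arguments": {
  "commands": [
    {"x": 0.0005,"y": 0,"z": 0,"wx": 0,"wy": 0,"wz": 0,"grip": 0.2},
    {"x": 0,"y": 0,"z": 0,"wx": 0,"wy": 0,"wz": 0,"grip": 0.2}
  ]
}}

```text
clock: 27.4
eef_pos: [606.3, 25.3, 35.4]
eef_rot: [3.141, 0.003, -0.301]
wrist_force: [-4.2, 1.8, 7.2]
finger_gap: 29.3
```

Emit:
{"name": "play_rows", "arguments": {
  "commands": [
    {"x": 0.0005,"y": 0,"z": 0,"wx": 0,"wy": 0,"wz": 0,"grip": 0.2},
    {"x": 0,"y": 0,"z": 0,"wx": 0,"wy": 0,"wz": 0,"grip": 0.2}
  ]
}}

```text
clock: 27.65
eef_pos: [606.8, 25.1, 35.3]
eef_rot: [3.141, 0.003, -0.301]
wrist_force: [-4.8, 1.1, 6.7]
finger_gap: 28.8
```

```bash
python3 -c "
from h import *
st()"
```

```text
mag [-9.67  1.41 35.34] [ 1.7998e+02  1.5000e-01 -1.7240e+01] F [-4.95 -0.38  6.73] mom [ 0.29  0.93 -0.  ] gap 28.8 t 27.65
```

Emit:
{"name": "play_rows", "arguments": {
  "commands": [
    {"x": 0.0005,"y": 0,"z": 0,"wx": 0,"wy": 0,"wz": 0,"grip": 0.2},
    {"x": 0,"y": 0,"z": 0,"wx": 0,"wy": 0,"wz": 0,"grip": 0.2}
  ]
}}

```text
clock: 27.9
eef_pos: [607.2, 25.0, 35.3]
eef_rot: [3.141, 0.003, -0.301]
wrist_force: [-4.4, 1.6, 6.4]
finger_gap: 29.2
```

Emit:
{"name": "play_rows", "arguments": {
  "commands": [
    {"x": 0.0005,"y": 0,"z": 0,"wx": 0,"wy": 0,"wz": 0,"grip": 0.2},
    {"x": 0,"y": 0,"z": 0,"wx": 0,"wy": 0,"wz": 0,"grip": 0.2}
  ]
}}

```text
clock: 28.15
eef_pos: [607.7, 24.8, 35.2]
eef_rot: [3.141, 0.003, -0.301]
wrist_force: [-3.5, 1.1, 5.6]
finger_gap: 29.3
```

Emit:
{"name": "play_rows", "arguments": {
  "commands": [
    {"x": 0.0005,"y": 0,"z": 0,"wx": 0,"wy": 0,"wz": 0,"grip": 0.2},
    {"x": 0,"y": 0,"z": 0,"wx": 0,"wy": 0,"wz": 0,"grip": 0.2}
  ]
}}

```text
clock: 28.4
eef_pos: [608.2, 24.7, 35.1]
eef_rot: [3.141, 0.003, -0.301]
wrist_force: [-3.4, 1.2, 5.8]
finger_gap: 29.4
```

Emit:
{"name": "play_rows", "arguments": {
  "commands": [
    {"x": 0.0005,"y": 0,"z": 0,"wx": 0,"wy": 0,"wz": 0,"grip": 0.2},
    {"x": 0,"y": 0,"z": 0,"wx": 0,"wy": 0,"wz": 0,"grip": 0.2}
  ]
}}

```text
clock: 28.65
eef_pos: [608.7, 24.5, 35.2]
eef_rot: [3.141, 0.003, -0.301]
wrist_force: [-3.7, 1.4, 5.4]
finger_gap: 29.3
```

```bash
python3 -c "
from h import *
st()"
```

```text
mag [-7.67  1.38 35.15] [ 1.7997e+02  1.5000e-01 -1.7240e+01] F [-3.92  0.26  5.37] mom [ 0.23  0.72 -0.04] gap 29.3 t 28.65
```

Off the sill now, with a drag baseline of about 3.9 N.

Emit:
{"name": "play_rows", "arguments": {
  "commands": [
    {"x": 0.0005,"y": 0,"z": 0,"wx": 0,"wy": 0,"wz": 0,"grip": 0.2},
    {"x": 0,"y": 0,"z": 0,"wx": 0,"wy": 0,"wz": 0,"grip": 0.2}
  ]
}}

```text
clock: 28.9
eef_pos: [609.2, 24.4, 35.1]
eef_rot: [3.141, 0.003, -0.301]
wrist_force: [-3.3, 0.9, 3.9]
finger_gap: 29.3
```

Emit:
{"name": "play_rows", "arguments": {
  "commands": [
    {"x": 0.0005,"y": 0,"z": 0,"wx": 0,"wy": 0,"wz": 0,"grip": 0.2},
    {"x": 0,"y": 0,"z": 0,"wx": 0,"wy": 0,"wz": 0,"grip": 0.2}
  ]
}}

```text
clock: 29.15
eef_pos: [609.4, 24.2, 35.1]
eef_rot: [3.141, 0.003, -0.301]
wrist_force: [-4.8, 1.2, 5.9]
finger_gap: 29.5
```

Emit:
{"name": "play_rows", "arguments": {
  "commands": [
    {"x": 0.0005,"y": 0,"z": 0,"wx": 0,"wy": 0,"wz": 0,"grip": 0.2},
    {"x": 0,"y": 0,"z": 0,"wx": 0,"wy": 0,"wz": 0,"grip": 0.2}
  ]
}}

```text
clock: 29.4
eef_pos: [609.4, 24.3, 35.0]
eef_rot: [3.141, 0.004, -0.301]
wrist_force: [-8.2, 2.1, 7.8]
finger_gap: 29.3
```

Contact is at x≈609.4. I'll press a little further.

Emit:
{"name": "play_rows", "arguments": {
  "commands": [
    {"x": 0.0005,"y": 0,"z": 0,"wx": 0,"wy": 0,"wz": 0,"grip": 0.2},
    {"x": 0,"y": 0,"z": 0,"wx": 0,"wy": 0,"wz": 0,"grip": 0.2}
  ]
}}

```text
clock: 29.65
eef_pos: [609.4, 24.2, 34.9]
eef_rot: [3.141, 0.006, -0.301]
wrist_force: [-10.7, 2.8, 8.0]
finger_gap: 28.8
```

Emit:
{"name": "play_rows", "arguments": {
  "commands": [
    {"x": 0.0003,"y": 0,"z": 0,"wx": 0,"wy": 0,"wz": 0,"grip": 0.2},
    {"x": 0,"y": 0,"z": 0,"wx": 0,"wy": 0,"wz": 0,"grip": 0.2}
  ]
}}

```text
clock: 29.9
eef_pos: [609.4, 24.2, 34.8]
eef_rot: [3.141, 0.006, -0.301]
wrist_force: [-13.1, 3.3, 9.5]
finger_gap: 29.1
```

```bash
python3 -c "
from h import *
st()"
```

```text
mag [-6.9   1.35 34.78] [179.94   0.36 -17.22] F [-13.47  -0.7    9.51] mom [0.68 2.54 0.03] gap 29.1 t 29.9
```

Emit:
{"name": "play_rows", "arguments": {
  "commands": [
    {"x": 0,"y": 0,"z": 0,"wx": 0,"wy": 0,"wz": 0,"grip": 0.5},
    {"x": 0,"y": 0,"z": 0,"wx": 0,"wy": 0,"wz": 0,"grip": 0.5},
    {"x": 0,"y": 0,"z": 0,"wx": 0,"wy": 0,"wz": 0,"grip": 0.5},
    {"x": 0,"y": 0,"z": -0.015,"wx": 0,"wy": 0,"wz": 0,"grip": 0.5},
    {"x": 0,"y": 0,"z": -0.03,"wx": 0,"wy": 0,"wz": 0,"grip": 0.5},
    {"x": -0.03,"y": 0,"z": -0.03,"wx": 0,"wy": 0,"wz": 0,"grip": 0.5},
    {"x": -0.04,"y": 0,"z": 0,"wx": 0,"wy": 0,"wz": 0,"grip": 0.5},
    {"x": 0,"y": 0,"z": 0,"wx": 0,"wy": 0,"wz": 0,"grip": 0.5},
    {"x": 0,"y": 0,"z": 0,"wx": 0,"wy": 0,"wz": 0,"grip": 0.5}
  ]
}}

```text
clock: 31.02
eef_pos: [545.7, 44.2, 111.5]
eef_rot: [-3.141, -0.001, -0.301]
wrist_force: [-0.8, -0.4, 0.5]
finger_gap: 46.9
```

```bash
python3 look.py w20
python3 - <<'E'
from h import *
import pickle
p,q,im,d,i=pickle.load(open("pics/w20.pkl","rb"));R=Ro.from_quat(q)
def P(u,v):
    cc,dd=wray(u,v,p,R,i); dc=np.cos(np.hypot(u-i["intrinsics"][0,2],v-i["intrinsics"][1,2])/i["intrinsics"][0,0]); return cc+dd*d[v,u]/dc
for v in range(110,250,4): print(v,mag(P(285,v)),im[v,285],end=' ')
im2,_=manip.camera("side");im3,_=manip.camera("top")
cv2.imwrite("pics/s20.png",im2[:,:,::-1]);cv2.imwrite("pics/t20.png",im3[:,:,::-1])
E
```

```text
[545.71  44.21 111.54] [-1.7998e+02 -8.0000e-02 -1.7240e+01] F [-0.8  -0.39  0.53] gap 46.93827536635269 t 31.025
110 [15.58  1.24 76.88] [187 133  42] 114 [12.59  1.24 76.76] [186 132  43] 118 [ 9.6   1.24 76.53] [187 134  42] 122 [ 6.61  1.24 76.36] [187 133  41] 126 [ 3.59  1.24 77.01] [188 133  40] 130 [ 0.61  1.24 75.85] [153 110  39] 134 [-2.39  1.24 76.31] [108  80  35] 138 [-5.41  1.24 75.18] [107  78  34] 142 [-8.41  1.24 75.47] [107  77  34] 146 [-11.43   1.24  75.43] [106  77  34] 150 [-14.41   1.25  76.06] [106  76  33] 154 [-17.42   1.25  76.1 ] [105  76  33] 158 [-20.46   1.25  75.7 ] [105  76  36] 162 [-23.46   1.25  76.01] [104  76  34] 166 [-28.18   1.2   59.88] [119 107  98] 170 [-30.99   1.21  63.58] [147 133 125] 174 [-34.08   1.21  64.45] [126 119 111] 178 [-44.04   1.06  16.85] [113 112 106] 182 [-48.14   1.06  14.94] [114 113 106] 186 [-51.8    1.06  16.12] [114 112 105] 190 [-5.855e+01  1.010e+00 -2.000e-02] [155 141 133] 194 [-62.37   1.01   1.29] [157 142 134] 198 [-66.45   1.01   1.25] [159 143 135] 202 [-7.083e+01  1.010e+00 -4.000e-02] [160 145 137] 206 [-74.92   1.01   0.17] [159 144 137] 210 [-79.     1.01   0.49] [160 143 136] 214 [-83.2   1.    0.4] [158 142 134] 218 [-87.19   1.01   1.2 ] [161 146 137] 222 [-91.33   1.01   1.48] [159 144 136] 226 [-95.72   1.     1.01] [156 140 132] 230 [-1.0032e+02  1.0000e+00 -1.0000e-02] [159 144 136] 234 [-104.47    1.      0.54] [156 140 133] 238 [-108.68    1.      0.99] [161 145 138] 242 [-112.88    1.      1.52] [156 141 134] 246 [-117.92    0.99   -0.16] [154 138 131]
```

View pics/w20.png

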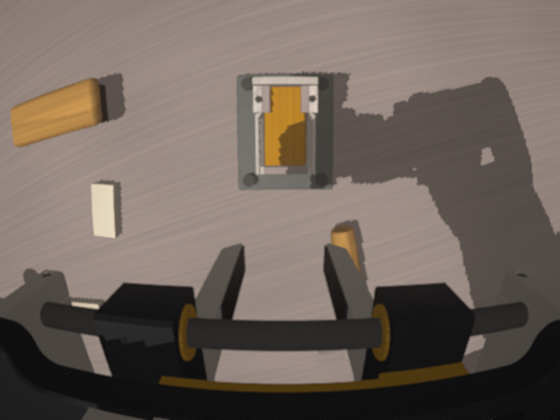

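View pics/s20.png

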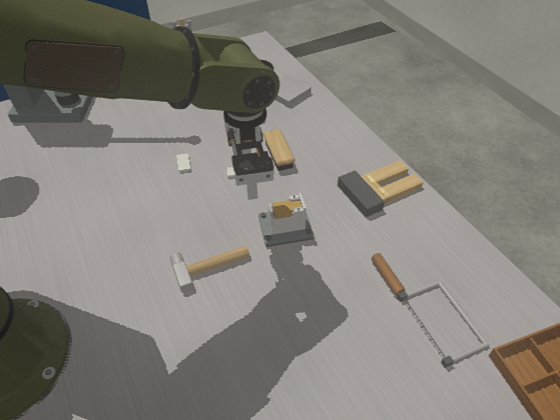

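```bash
python3 -c "
from cell import manip
print(manip.sign_off())"
```

```text
the job is handed in; nothing more can be done
None
```

Both brass blanks are loaded flat, one on top of the other, and held by the lips alone. I handed the job in at about 31 s with the gripper clear of everything.

- **Stops felt:** Blank one's push rose from about 3.5 N of drag to about 12.9 N against the back wall, and blank two's from about 3.9 N to about 13.5 N. In both cases the position stalled first.
- **Last check:** The top blank is level about 70 mm above the magazine's origin, touching the lips, with its front edge just inside the sill (x about -25.5). The first blank looked the same before the second went in, but is now hidden under it, so I could not see it again. In the final side view the brush, saw frame and hammer looked unmoved.

**What did not go as planned:**
- **Missed first grasp:** The fingertips sit about 31 mm behind the reported TCP, which disagrees with the description. My first grasp closed above blank one without touching it. I found this from the depth image and corrected for it.
- **Sill force:** Early in the second slide the vertical load briefly reached about 17 N. I estimate about 12 N of that was on the sill, so it stayed under the 15 N limit but was more than "lightly". I eased it back to about 3 N straight away.

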